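# Set the dressing stone on its sloped rest

### The arm

A 7-joint arm with a two-finger parallel gripper is mounted at the origin on a cart in front of the work surface, level with it; the furniture and walls round the work are solid. World frame = base frame: x ahead of the robot, y to its left, z up, the work surface at z = 0. Lengths are in mm, angles in rad, forces in N, time in s.
With the tool pointing down it reaches from about 400 to 900 mm from the base axis. Payload 5.5 kg.
Tool frame: the origin (TCP) lies midway between the tips of the shut fingers; the grasp point (between the pads) lies 19 mm behind it (arm.pinch_z is the z of the grasp point in the tool frame, in mm); z points along the fingers, y is the direction in which the jaws open and shut (so a half turn about z gives the same grasp; the last joint's range is limited). The gripper opens to 92 mm and grips with 3 to 60 N. Pads are 19 mm wide; open, the fingers measure 130 mm over their backs; the gripper's body (75 mm by 190 mm) begins 47 mm behind the grasp point.
Start: joints at [1.473, 0.501, -0.427, 1.55, 0.221, 1.138, -0.21], TCP at [229.498, -608.137, 226.729] pointing down, gripper open.
Joint ranges: [-2.88, 2.88], [-0.31, 2.03], [-1.54, 1.56], [0.2, 2.42], [-1.41, 4.55], [0.19, 2.02], [-2.57, 2.57]. Speed limits (rad/s): [2.57, 2.57, 3.14, 3.14, 3.14, 3.14, 3.14].

### API

Orientations are given as a 3x3 rotation matrix whose columns are the frame's x, y, z axes.
In Python, from rig import arm, vision gives the robot as it stands.
- The arm moves only by the shell command python3 -m jog 'ROWS' [FORCE]. ROWS is JSON, a list of rows, each a list of 7 numbers: the shift along the tool's x, y, z in mm, then the turn, a rotation vector about the tool's x, y, z in degrees, then the opening, from 0 (shut) to 1 (fully open). A call has 1 to 10 rows; each row shifts and turns the commanded pose from where the row before left it, along the tool's axes as they then stand; what a row does not reach is not made up. A row lasts 1/10 s, in which the tool goes at most 50 mm and 8.59 degrees, less where a joint would pass 70% of its speed; a pose out of reach is approached as far as the arm can. A call with a gripper value outside its range is refused whole. The fingers move at their own pace and stop on an object; FORCE is the grip in N (left out, the last holds). Time passes only in rows, so rows that do not move let the fingers close. It gives the time, the measured TCP pose, the force and the opening at its end, in the units of the state.
- arm.state(): the state, without advancing time (a new reading comes with each control period).
- vision.get_image(name): name is "scene" or "top"; returns (picture, depth): 384x512x3 uint8, red, green, blue; 384x512 float32, mm along the optical axis (not along the pixel's ray), 0 where there is no reading.
- vision.camera_params(name): a dict with "fx", "fy", "cx", "cy" (pixels), "R" (3x3) and "t" (3): a world point X has camera coordinates R X + t. Camera axes: x right, y down, z forward; pixel columns grow to the right and rows downward; lengths in mm; the calibration is good to about 2 mm. A picture is of the moment at which its call begins. camera_params takes no time and is no camera call.
- arm.close_job(): hands the job in, once; it reports no verdict.
The state is a dict: "t": time; "joint_pos": joint angles; "dq": joint speeds; "effort": joint torques, N m; "tcp_pos": TCP position; "orientation": TCP orientation; "contact_force": force on the tool from outside, world axes, zero at the start; "wrist_torque": the same for the moment, N m; "width": opening from 0.0 (shut) to 1.0 (fully open).
Only numpy, scipy, OpenCV 4.12 (cv2) and the standard library are available. Lean on these libraries where they do the work, as an engineer would, in place of code of your own. Each camera call takes 0.05 s, during which the arm holds its last target.

### The job

Get the stone ready for sharpening gravers: pick up the white dressing stone and set it on the narrow sloped bed of the stone rest, one of its broad faces flat on the bed, lengthwise and centred over its width, with its lower end up against the brass stop. Leave it lying there by itself, and do not knock the loose things round about.

Things in the scene. Friction and masses are not known exactly. Their poses are not given: they have to be found in the camera images.
- stone_center (a point): centre of the off-white dressing stone, a rectangular bar 102 mm long (its y axis), 26 mm wide (its x axis) and 21 mm thick (its z axis), about 0.12 kg; it starts lying on one 26 mm wide face on the bench, so its centre is 10.5 mm above the bench. Both ends are alike; either may be the lower one, and either broad (102 x 26 mm) face may lie on the bed
- stone: the same white dressing stone; origin at the centre of its underside, same axes as stone_center. Fixed in the room, mind the arm: a flexible shaft hangs upright near x = 0.37, y = -0.45 m from below the bench top to 0.9 m above it; a green lamp shade spans x 0.36 to 0.46, y 0.02 to 0.12 m, 0.49 m above the bench, its neck sloping from there to a foot at x = 0.72, y = -0.30 m
- rest_bed: blue bed of the stone rest, 120 x 18 mm, sloping 20 degrees. Origin: in its top face, 75 mm above the bench, right below the centre of a seated stone, which is then 10.5 mm off along z. x runs up the slope along the bed, y across it (level), z square to its top face. The brass stop at the low end has its face at x = -51 mm and stands 12 mm above the bed; high end at x = +61 mm
- stone_rest: the whole stone rest, fixed to the bench: dark steel foot plate 116 x 56 mm, 10 mm thick, two thin posts (12 mm wide across) and the sloped bed. Origin: centre of the foot's underside, on the bench; x level, the way the bed rises; z up. Nothing stands beside the bed, and it is narrower than the stone: its sides are open down to the foot plate, with room for fingers
- dust_brush_center (a point): bystander: bench brush with a light wooden back and dark bristles, 86 x 22 x 34 mm; its centre
- bench_block_center (a point): bystander: grey steel bench block, 70 x 102 x 18 mm; its centre
There are look-alikes about, which are no part of the job. What is shaped like the stone but red is not meant.

How it is judged (in metres and radians):
At the end, for the whole second after the job is handed in: The stone lies still, broad face on the sloped bed: centre within 6 mm of the bed's middle line, within 6 mm along the slope of the seated place at the stop, 7 to 14 mm above the bed; length within 0.14 rad of the bed's direction, face within 0.10 rad of its slope (x of stone_center in the frame of rest_bed between -0.006 and 0.006 m and y of stone_center in the frame of rest_bed between -0.006 and 0.006 m and z of stone_center in the frame of rest_bed between 0.007 and 0.014 m and angle between the y axis of stone and the x axis of rest_bed, either way round below 0.14 rad and angle between the z axis of stone and the z axis of rest_bed, either way round below 0.1 rad and linear speed of stone below 0.02 m/s); the robot touches nothing.
It fails at once if the dust brush is knocked more than 30 mm from its place (distance of dust_brush_center from where it was at the start of the episode above 0.03 m).
It fails at once if the bench block is knocked more than 30 mm from its place (distance of bench_block_center from where it was at the start of the episode above 0.03 m).
It also fails if it takes over 45 s, if anything falls off the work surface, if the arm or the gripper's body presses on something with over 40 N, if the wrist force passes 120 N, or if a joint passes its speed limit or range.

## Working session

There is one attempt and no reset: what is moved stays moved. The work goes in short steps, Python scripts to look and compute and a shell command to move; the robot and the scene stay as the last step left them, time stands still between calls to the robot, and variables do not carry over. Pictures are saved under pics/ and viewed, and the job is handed in when it is done.

```bash
ls; mkdir -p pics; python3 - <<'E'
from rig import arm, vision
import cv2, numpy as np
for n in ["scene","top"]:
    im,d=vision.get_image(n)
    cv2.imwrite(f"pics/{n}0.png",cv2.cvtColor(im,cv2.COLOR_RGB2BGR))
    np.savez(f"pics/{n}0.npz",im=im,d=d)
    p=vision.camera_params(n);print(n,p)
s=arm.state();print({k:np.round(v,3).tolist() for k,v in s.items()}, arm.pinch_z)
E
```

```text
pics
scene {'fx': 358.7523873724726, 'fy': 358.7523873724726, 'cx': 254.7237124260348, 'cy': 188.31546231421083, 'R': array([[-0.46407853, -0.88559002, -0.0190113 ],
       [-0.65095885,  0.35552248, -0.67071331],
       [ 0.60073596, -0.29888808, -0.74147301]]), 't': array([454.04990562, 330.56101414, 616.84070361])}
top {'fx': 400.8375089947175, 'fy': 400.8375089947175, 'cx': 254.91070129651158, 'cy': 198.14624004679075, 'R': array([[-0.00949921, -0.99994704,  0.00395926],
       [-0.9898756 ,  0.00884263, -0.14166197],
       [ 0.14161946, -0.00526486, -0.98990717]]), 't': array([232.8580906 , 567.07744598, 944.13508795])}
{'t': 0.1, 'joint_pos': [1.473, 0.502, -0.427, 1.551, 0.221, 1.138, -0.21], 'dq': [-0.001, -0.003, -0.001, -0.002, 0.002, -0.001, -0.0], 'effort': [-0.011, -56.788, -5.838, -27.992, -0.069, 0.024, 0.0], 'tcp_pos': [229.196, -607.572, 225.787], 'orientation': [[0.936, 0.353, -0.001], [0.353, -0.936, 0.002], [0.0, -0.002, -1.0]], 'contact_force': [0.033, -0.099, 0.737], 'wrist_torque': [-0.025, -0.001, 0.036], 'width': 1.002} -18.8
```

View pics/scene0.png

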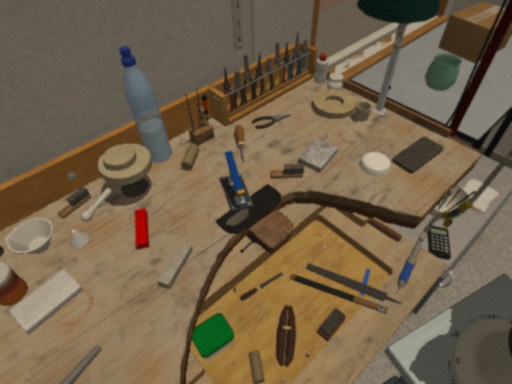

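View pics/top0.png

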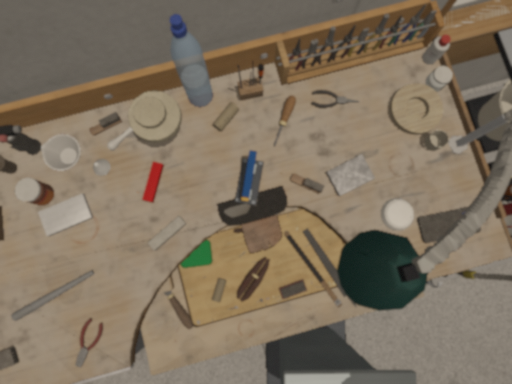

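Next I'll zoom in on the stone candidates and the rest.

```bash
python3 - <<'E'
import cv2
a=cv2.imread("pics/scene0.png");b=cv2.imread("pics/top0.png")
c1=cv2.resize(a[140:300,110:310],(750,600),interpolation=cv2.INTER_CUBIC);cv2.imwrite("pics/c1.png",c1)
c2=cv2.resize(b[130:260,130:330],(800,520),interpolation=cv2.INTER_CUBIC);cv2.imwrite("pics/c2.png",c2)
E
```

```text
(no output)
```

View pics/c1.png

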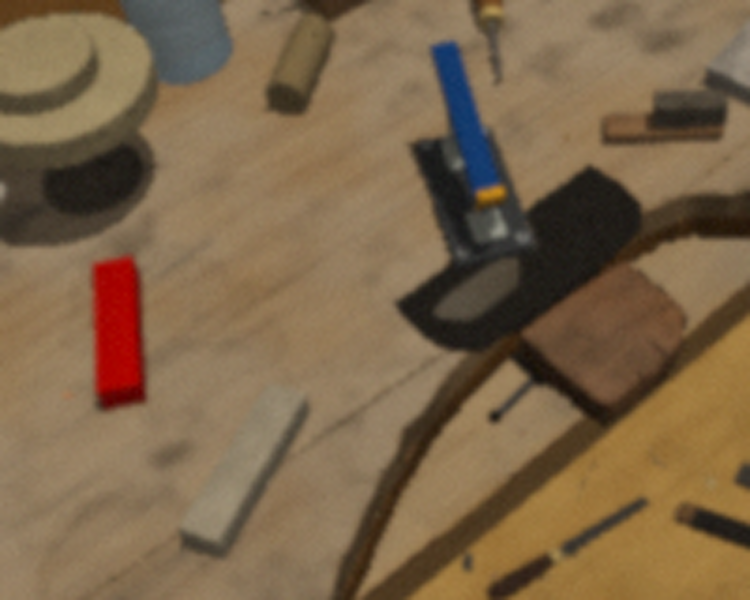

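View pics/c2.png

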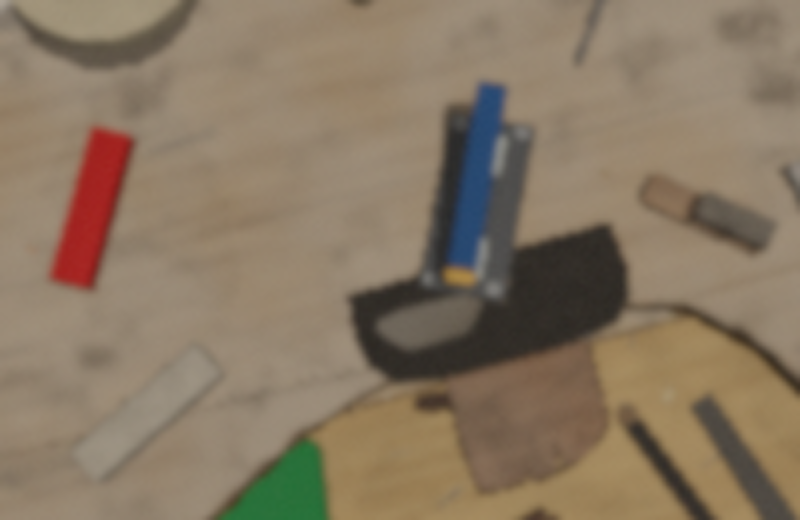

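Candidates: off-white bar at top (167,233) / scene (175,266); red bar at top (152,182), excluded; broad white slab at top (65,214), too wide; long grey steel bar at top (53,293), too thin. I'm choosing the off-white bar, since the crop shows a plain off-white block about 4:1. The rest is the blue bed at top (248,177), with its brass stop toward the robot.

```bash
cat > h.py <<'E'
import numpy as np, cv2
from rig import arm, vision
P={n:vision.camera_params(n) for n in("scene","top")}
def load(n,i=0): z=np.load(f"pics/{n}{i}.npz"); return z["im"],z["d"]
def proj(n,X):
    p=P[n];c=np.asarray(X)@p["R"].T+p["t"];return np.stack([p["fx"]*c[...,0]/c[...,2]+p["cx"],p["fy"]*c[...,1]/c[...,2]+p["cy"]],-1)
def ray(n,uv):
    p=P[n];d=p["R"].T@np.array([(uv[0]-p["cx"])/p["fx"],(uv[1]-p["cy"])/p["fy"],1]);return -p["R"].T@p["t"],d
def plane(n,uv,z):
    o,d=ray(n,uv);return o+d*(z-o[2])/d[2]
def tri(a,b):
    M=[np.c_[P[n]["R"],P[n]["t"]] for n in("scene","top")]
    K=[np.array([[P[n]["fx"],0,P[n]["cx"]],[0,P[n]["fy"],P[n]["cy"]],[0,0,1]]) for n in("scene","top")]
    X=cv2.triangulatePoints(K[0]@M[0],K[1]@M[1],np.float64(a).reshape(2,1),np.float64(b).reshape(2,1)).ravel();return X[:3]/X[3]
def pts3(n,d):
    v,u=np.mgrid[0:384,0:512];p=P[n]
    c=np.stack([(u-p["cx"])/p["fx"]*d,(v-p["cy"])/p["fy"]*d,d],-1);return (c-p["t"])@p["R"]
E
python3 - <<'E'
from h import *
for n in("scene","top"):
    im,d=load(n);X=pts3(n,d)
    hsv=cv2.cvtColor(im,cv2.COLOR_RGB2HSV)
    m=((hsv[...,0]>100)&(hsv[...,0]<125)&(hsv[...,1]>150)).astype(np.uint8)
    k,l,s,c=cv2.connectedComponentsWithStats(m)
    for i in range(1,k):
        if s[i,4]>60:
            ct=cv2.findContours((l==i).astype(np.uint8),0,2)[0][0]
            print(n,"blue",s[i],c[i].round(1),cv2.boxPoints(cv2.minAreaRect(ct)).round(1).tolist())
            q=X[(l==i)&(d>0)]; print(q.min(0).round(),q.max(0).round(),np.median(q,0).round())
    for nm,uv in {"scene":{"stone":(175,266),"slab":(45,300),"mat":(262,208),"mat2":(232,220),"brush":(287,172),"brush2":(73,203),"block":(318,154),"blk2":(418,155),"pin":(272,233),"bench":(200,240)},"top":{"stone":(167,233),"mat":(270,203),"brush":(300,181),"brush2":(105,123),"block":(350,173),"blk2":(440,225),"pin":(262,235),"bench":(200,200)}}[n].items():
        print(n,nm,X[uv[1],uv[0]].round(),im[uv[1],uv[0]],hsv[uv[1],uv[0]])
E
```

```text
scene blue [121  48  14  18 148] [126.9  57.1] [[117.19999694824219, 50.400001525878906], [126.4000015258789, 45.79999923706055], [135.0, 63.0], [125.80000305175781, 67.5999984741211]]
[859. 365. 275.] [878. 388. 310.] [868. 377. 289.]
scene blue [226 152  17  38 236] [233.7 171.4] [[224.8000030517578, 152.89999389648438], [231.6999969482422, 150.89999389648438], [242.1999969482422, 187.6999969482422], [235.3000030517578, 189.60000610351562]]
[580. 215.   8.] [675. 258.  96.] [622. 241.  76.]
scene blue [401 264  11  16  96] [406.  271.5] [[400.20001220703125, 276.6000061035156], [407.0, 263.0], [412.6000061035156, 265.79998779296875], [405.79998779296875, 279.3999938964844]]
[ 315. -204. -310.] [ 352. -150. -298.] [ 333. -176. -304.]
scene stone [480. 450.  21.] [147 133 109] [ 19  66 147]
scene slab [534. 704.  17.] [166 155 136] [ 19  46 166]
scene mat [546. 206.   0.] [28 28 21] [30 64 28]
scene mat2 [546. 288.   3.] [87 79 66] [19 62 87]
scene brush [605. 100.  22.] [41 36 29] [18 75 41]
scene brush2 [765. 613.  22.] [41 38 29] [23 75 41]
scene block [627. -13.  18.] [148 138 12
[... 163 characters left out ...]
 95] [ 18  88 145]
top blue [243 153  11  42 210] [248.3 174.5] [[242.39999389648438, 193.89999389648438], [249.3000030517578, 152.39999389648438], [254.8000030517578, 153.3000030517578], [247.89999389648438, 194.8000030517578]]
[577. 231.  53.] [670. 256.  94.] [620. 243.  74.]
top stone [487. 446.  18.] [151 141 126] [ 18  42 151]
top mat [562. 189.  -2.] [49 45 40] [17 47 49]
top brush [617. 112.  10.] [133 109  84] [ 15  94 133]
top brush2 [767. 607.  31.] [80 72 63] [16 54 80]
top block [635. -15.  16.] [154 146 136] [ 17  30 154]
top blk2 [ 501. -237.    9.] [85 77 68] [16 51 85]
top pin [481. 210.  -4.] [125 101  82] [ 13  88 125]
top bench [572. 368.  -4.] [155 136 113] [ 16  69 155]
```

```bash
python3 - <<'E'
from h import *
fs,ns=(228.25,151.9),(238.75,188.65); ft,nt=(252.05,152.85),(245.15,194.35)
A,B=tri(fs,ft),tri(ns,nt);print("far",A,"near",B,"len",np.linalg.norm(A-B),"yaw",np.arctan2(*(A-B)[[1,0]]),"slope",np.degrees(np.arctan2((A-B)[2],np.hypot(*(A-B)[:2]))))
print("reproj",proj("scene",A),proj("top",A),proj("scene",B),proj("top",B))
for n in P: print(n,"campos",ray(n,(0,0))[0])
# stone masks
for n,(x0,y0,x1,y1) in {"scene":(150,235,205,295),"top":(140,208,195,258)}.items():
    im,d=load(n);X=pts3(n,d)
    c=im[y0:y1,x0:x1];cv2.imwrite(f"pics/st_{n}.png",cv2.resize(cv2.cvtColor(c,cv2.COLOR_RGB2BGR),None,fx=10,fy=10,interpolation=cv2.INTER_NEAREST))
    lab=cv2.cvtColor(im,cv2.COLOR_RGB2LAB).astype(int)
    m=((lab[...,2]<141)&(X[...,2]>9)&(lab[...,0]>110))
    mm=np.zeros(m.shape,np.uint8);mm[y0:y1,x0:x1]=m[y0:y1,x0:x1]
    k,l,s,cc=cv2.connectedComponentsWithStats(mm);i=1+s[1:,4].argmax()
    ct=cv2.findContours((l==i).astype(np.uint8),0,2)[0][0];r=cv2.minAreaRect(ct)
    print(n,s[i],cc[i],r);b=cv2.boxPoints(r)
    for q in b: print(q.round(1),plane(n,q,21).round(1))
    q=X[l==i];print("z",np.percentile(q[:,2],[5,25,50,75,95]).round(1),q.mean(0).round(1))
# brass
for n in P:
    im,d=load(n);h=cv2.cvtColor(im,cv2.COLOR_RGB2HSV);m=(h[...,0]>14)&(h[...,0]<26)&(h[...,1]>150)&(h[...,2]>130)
    m[:140]=0;m[215:]=0;m[:,:225]=0;m[:,265:]=0;v,u=np.nonzero(m);print(n,"brass",u.mean(),v.mean(),len(u),u.min(),u.max(),v.min(),v.max(),pts3(n,d)[m].mean(0))
E
```

```text
far [667.51712033 233.57349671 100.95488437] near [574.94330944 251.4220817   66.89713715] len 100.24177070014458 yaw -0.19046668442766782 slope 19.862011505601373
reproj [228.22321001 151.8983572 ] [252.0699081  152.86027784] [239.00350791 188.66414813] [244.97469661 194.2557187 ]
scene campos [ 55.33803739 468.94652651 687.71448391]
top campos [ 429.84019271  232.8020379  1014.01745758]
scene [189 247   2   2   2] [189.5 247.5] ((189.5, 247.5), (1.4142135381698608, 0.0), 135.0)
[190. 247.] [509.9 405.3  21. ]
[190. 247.] [509.9 405.3  21. ]
[189. 248.] [508.5 408.1  21. ]
[189. 248.] [508.5 408.1  21. ]
z [19.2 19.5 19.8 20.1 20.4] [510.  406.6  19.8]
top [147 216  38  35 464] [165.75646552 233.22413793] ((165.886962890625, 233.17495727539062), (11.761226654052734, 42.11376953125), 49.9697380065918)
[146.  242.2] [464.7 496.7  21. ]
[178.2 215.1] [531.  418.5  21. ]
[185.8 224.1] [508.4 399.4  21. ]
[153.5 251.2] [442.6 477.5  21. ]
z [14.9 17.5 18.8 20.3 21.9] [486.1 447.   27.2]
scene brass 240.75 188.0625 16 238 243 141 192 [578.40683581 245.31818764  64.73925182]<stdin>:21: RuntimeWarning: Mean of empty slice.
  ret = ret.dtype.type(ret / rcount)
Traceback (most recent call last):
ValueError: zero-size array to reduction operation minimum which has no identity
```

View pics/st_scene.png

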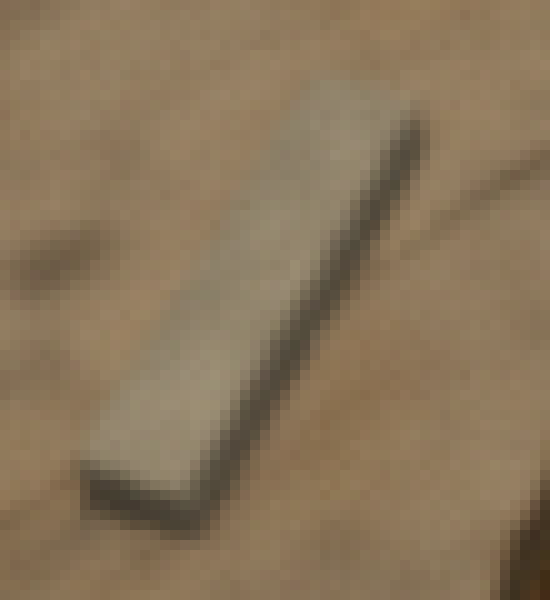

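View pics/st_top.png

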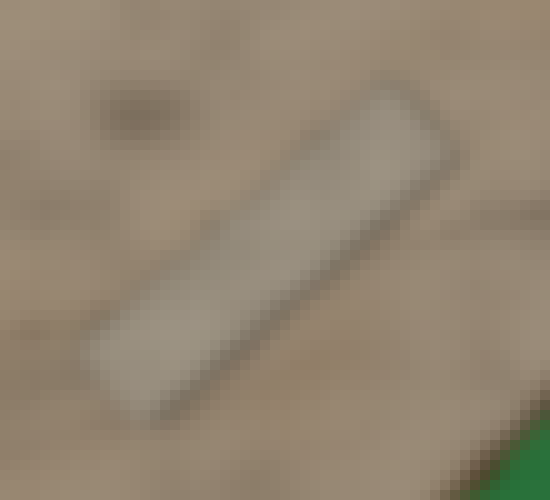

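```bash
python3 - <<'E'
from h import *
S=[(182.5,242),(191,245.3),(168.5,284.5),(157.5,281)];T=[(178.3,215.5),(184.5,222.3),(154.5,248.7),(148,242.5)]
C=np.array([tri(a,b) for a,b in zip(S,T)]);print(C.round(1),C.mean(0))
for n,Q in(("scene",S),("top",T)):
    D=np.array([plane(n,q,21) for q in Q]);print(n,D.mean(0).round(1),[np.linalg.norm(D[i]-D[(i+1)%4]).round(1) for i in range(4)])
    v=(D[0]+D[1]-D[2]-D[3])/2;print("yaw",np.arctan2(v[1],v[0]))
im,d=load("top");c=im[145:215,215:290];cv2.imwrite("pics/bt.png",cv2.resize(cv2.cvtColor(c,cv2.COLOR_RGB2BGR),None,fx=8,fy=8,interpolation=cv2.INTER_NEAREST))
im,d=load("scene");c=im[145:215,210:285];cv2.imwrite("pics/bs.png",cv2.resize(cv2.cvtColor(c,cv2.COLOR_RGB2BGR),None,fx=8,fy=8,interpolation=cv2.INTER_NEAREST))
E
```

```text
[[529.3 416.8  23.3]
 [512.8 402.2  21.7]
 [448.7 476.   17.4]
 [464.3 492.4  20.7]] [488.74823085 446.83901905  20.79631885]
scene [488.5 446.5  21. ] [np.float64(21.8), np.float64(99.5), np.float64(25.2), np.float64(101.7)]
yaw -0.8544547205827648
top [488.9 447.   21. ] [np.float64(23.2), np.float64(97.0), np.float64(22.4), np.float64(98.7)]
yaw -0.8419652145295923
```

View pics/bt.png

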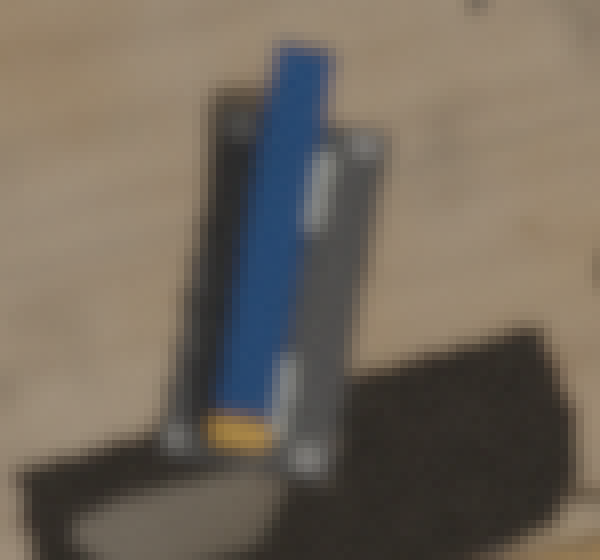

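View pics/bs.png

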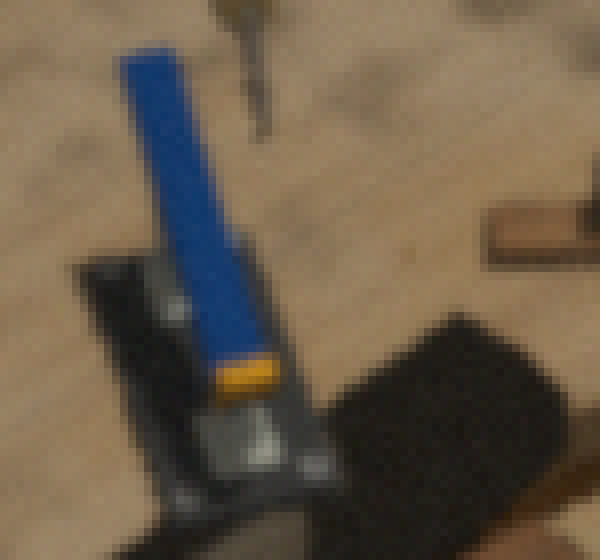

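```bash
cat >> h.py <<'E'
def bedR(yaw):
    c,s=np.cos(yaw),np.sin(yaw);a=np.radians(20)
    return np.array([[c,-s,0],[s,c,0],[0,0,1]])@np.array([[np.cos(a),0,-np.sin(a)],[0,1,0],[np.sin(a),0,np.cos(a)]])
E
python3 - <<'E'
from h import *
from scipy.optimize import least_squares
obs=[("top",(61,0,0),(252.6,150.6)),("scene",(61,0,0),(228.5,151.25)),("top",(-51,0,0),(244.75,195.9)),("scene",(-51,0,12),(239.75,189))]
def f(p,z=None):
    o=np.array([p[0],p[1],p[3] if len(p)>3 else 75.]);R=bedR(p[2])
    return np.concatenate([proj(n,o+R@np.array(b,float))-u for n,b,u in obs])
for x0 in([620,242,-.19],[620,242,-.19,75]):
    r=least_squares(f,x0);print(r.x,r.fun.round(2))
# foot corners (z=10) in top, from crop
F=[plane("top",(215+a/8-.5,145+b/8-.5),10) for a,b in((215,92),(385,135),(330,475),(163,440))]
F=np.array(F);print(F.round(1),F.mean(0));v=F[0]+F[1]-F[2]-F[3];print(np.arctan2(v[1],v[0]))
F=[plane("scene",(210+a/8-.5,145+b/8-.5),10) for a,b in((80,265),(250,240),(345,485),(165,510))]
F=np.array(F);print(F.round(1),F.mean(0));v=F[0]+F[1]-F[2]-F[3];print(np.arctan2(v[1],v[0]))
E
```

```text
[ 6.19357157e+02  2.42217854e+02 -1.98140463e-01] [ 0.57 -0.53 -0.52 -0.08  0.22 -0.    0.05  1.12]
[ 6.18100147e+02  2.42588170e+02 -1.98698658e-01  7.78107283e+01] [ 0.43 -0.31 -0.52 -0.59  0.03  0.34  0.08  0.72]
[[683.1 261.2  10. ]
 [668.5 206.8  10. ]
 [558.8 225.5  10. ]
 [570.5 278.2  10. ]] [620.25288271 242.9012435   10.        ]
-0.1590513800280902
[[682.3 259.4  10. ]
 [665.7 205.3  10. ]
 [557.8 226.   10. ]
 [575.2 278.6  10. ]] [620.25464191 242.30883807  10.        ]
-0.18321465206214613
```

```bash
python3 - <<'E'
from h import *
print([a for a in dir(arm) if a[0]!='_'],[a for a in dir(vision) if a[0]!='_'])
im,d=load("top");X=pts3("top",d);h=cv2.cvtColor(im,cv2.COLOR_RGB2HSV)
m=(d>0)&(X[...,2]>150)&(X[...,2]<1000)
k,l,s,c=cv2.connectedComponentsWithStats(m.astype(np.uint8))
for i in range(1,k):
    if s[i,4]>30: q=X[l==i];print(s[i],q.min(0).round(),q.max(0).round())
for uv in[(350,270),(380,270),(380,240),(380,300),(410,270),(425,262),(440,245),(470,215),(490,185),(500,160),(505,120),(480,130),(455,147)]: print(uv,X[uv[1],uv[0]].round())
im,d=load("scene");X=pts3("scene",d)
print("scene")
for uv in[(370,5),(400,5),(430,5),(400,18),(402,30),(395,60),(388,90),(380,108)]: print(uv,X[uv[1],uv[0]].round())
E
```

```text
['Unreachable', 'close_job', 'pinch_z', 'state'] ['camera_params', 'get_image']
[    0     0   329    85 15206] [819.  53. 150.] [1019.  802.  393.]
[331   0  12   4  31] [1003.   23.  156.] [1017.   47.  174.]
[381  14   8  10  49] [959. -79. 152.] [972. -68. 174.]
[328  26   7  12  59] [926.  45. 150.] [937.  57. 184.]
[ 337  109  175  202 9143] [ 360. -311.  150.] [722. 126. 617.]
(350, 270) [412. 117. 527.]
(380, 270) [413.  97. 577.]
(380, 240) [446.  86. 549.]
(380, 300) [379.  92. 556.]
(410, 270) [414.  75. 604.]
(425, 262) [422.  63. 614.]
(440, 245) [438.  47. 613.]
(470, 215) [469.  11. 607.]
(490, 185) [504. -28. 581.]
(500, 160) [541. -66. 542.]
(505, 120) [ 705. -296.  210.]
(480, 130) [ 711. -292.  125.]
(455, 147) [ 704. -294.    4.]
scene
(370, 5) [411. 122. 504.]
(400, 5) [376. 108. 513.]
(430, 5) [364.  70. 510.]
(400, 18) [374. 105. 498.]
(402, 30) [ 700. -289.  269.]
(395, 60) [ 705. -300.  181.]
(388, 90) [ 988. -646. -180.]
(380, 108) [ 706. -297.   22.]
```

```bash
python3 -m jog '[[0,-10,-40,0,0,0,1],[0,-20,-40,0,0,0,1],[0,-20,-40,0,0,0,1],[0,-20,-40,0,0,0,1],[0,-20,-40,0,0,0,1]]'; python3 -c "
from rig import arm;s=arm.state();print(s['joint_pos'],s['tcp_pos'])"
```

```text
t: 0.6
tcp_pos: [197.3, -522.8, 427.8]
orientation: [[0.936, 0.353, -0.0], [0.353, -0.936, 0.001], [0.0, -0.001, -1.0]]
contact_force: [0.2, -0.4, 0.2]
width: 1.002
[ 1.54901567  0.20763341 -0.46779849  1.48897308  0.09346924  1.46803265
 -0.12966559] [ 197.31847575 -522.77101992  427.83930795]
```

```bash
cat > fk.py <<'E'
import numpy as np, itertools
from scipy.spatial.transform import Rotation as Ro
from scipy.optimize import least_squares
D=[([1.473,0.502,-0.427,1.551,0.221,1.138,-0.21],[229.196,-607.572,225.787]),
([1.54901567,0.20763341,-0.46779849,1.48897308,0.09346924,1.46803265,-0.12966559],[197.318,-522.771,427.839])]
O=[[0.936,.353,0],[.353,-.936,0],[0,0,-1]]
def rots(q,s):
    R=[];C=Ro.identity()
    for i,(ax,v) in enumerate(zip("zyzyzyz",q)):
        C=C*Ro.from_euler(ax,s[i]*v);R.append(C)
    return R
if __name__=="__main__":
    res=[]
    for s in itertools.product([1,-1],repeat=7):
        zs=[rots(q,s)[6].as_matrix() for q,_ in D]
        e=sum(np.linalg.norm(z[:,2]-[0,0,-1]) for z in zs)
        # z-axis yaw mismatch between samples
        e2=np.linalg.norm(zs[0]-zs[1]); az=[np.arctan2(z[1,0],z[0,0]) for z in zs]
        res.append((e+e2,e,e2,s,az))
    for r in sorted(res,key=lambda r:r[0])[:8]: print(r)
E
python3 fk.py
```

```text
(np.float64(0.0032323355019652717), np.float64(0.002141697585771531), np.float64(0.0010906379161937409), (1, 1, 1, 1, 1, 1, 1), [np.float64(-1.9323251032824635), np.float64(-1.9317208986143397)])
(np.float64(0.0032323355019652717), np.float64(0.002141697585771531), np.float64(0.0010906379161937409), (1, -1, 1, -1, 1, -1, 1), [np.float64(-1.9323251032824635), np.float64(-1.9317208986143397)])
(np.float64(0.0032323355019652717), np.float64(0.002141697585771531), np.float64(0.0010906379161937409), (-1, 1, -1, 1, -1, 1, -1), [np.float64(1.9323251032824635), np.float64(1.9317208986143397)])
(np.float64(0.0032323355019652717), np.float64(0.002141697585771531), np.float64(0.0010906379161937409), (-1, -1, -1, -1, -1, -1, -1), [np.float64(1.9323251032824635), np.float64(1.9317208986143397)])
(np.float64(0.015233140426673961), np.float64(0.00214169758577136), np.float64(0.013091442840902601), (1, 1, -1, 1, -1, 1, 1), [np.float64(-0.9848599236932757), np.float64(-0.994101802898553)])
(np.float64(0.015233140426673961), np.float64(0.00214169758577136), np.float64(0.013091442840902601), (1, -1, -1, -1, -1, -1, 1), [np.float64(-0.9848599236932757), np.float64(-0.994101802898553)])
(np.float64(0.015233140426673961), np.float64(0.00214169758577136), np.float64(0.013091442840902601), (-1, 1, 1, 1, 1, 1, -1), [np.float64(0.9848599236932757), np.float64(0.994101802898553)])
(np.float64(0.015233140426673961), np.float64(0.00214169758577136), np.float64(0.013091442840902601), (-1, -1, 1, -1, 1, -1, -1), [np.float64(0.9848599236932757), np.float64(0.994101802898553)])
```

```bash
cat > fk2.py <<'E'
from fk import *
S=[(1,1,1,1,1,1,1),(1,-1,1,-1,1,-1,1),(-1,1,-1,1,-1,1,-1),(-1,-1,-1,-1,-1,-1,-1)]
def wrist(q,s,L1,L2,b):
    R=rots(q,s);B=Ro.from_euler("z",b)
    e=B.apply(R[1].apply([0,0,L1]));w=e+B.apply(R[3].apply([0,0,L2]));return e,w
if __name__=="__main__":
    for s in S:
        def f(p):
            return np.concatenate([wrist(q,s,p[0],p[1],p[3])[1]+[0,0,p[2]]-t for q,t in D])
        for b in(0,1.5,3,-1.5):
            r=least_squares(f,[450,450,0,b],x_scale=[100,100,100,1])
            print(s,r.x.round(3),r.cost.round(2),[np.round(v) for v in wrist(D[1][0],s,r.x[0],r.x[1],r.x[3])])
E
python3 fk2.py
```

```text
(1, 1, 1, 1, 1, 1, 1) [503.572 467.394 -17.842   3.906] 5.43 [array([ 70., -77., 493.]), array([ 196., -524.,  444.])]
(1, 1, 1, 1, 1, 1, 1) [-525.465 -424.982  702.886    0.751] 39191.04 [array([  72.,  -81., -514.]), array([ 181., -489., -470.])]
(1, 1, 1, 1, 1, 1, 1) [503.572 467.394 -17.842   3.906] 5.43 [array([ 70., -77., 493.]), array([ 196., -524.,  444.])]
(1, 1, 1, 1, 1, 1, 1) [503.572 467.394 -17.842  -2.378] 5.43 [array([ 70., -77., 493.]), array([ 196., -524.,  444.])]
(1, -1, 1, -1, 1, -1, 1) [503.572 467.394 -17.842   0.764] 5.43 [array([ 70., -77., 493.]), array([ 196., -524.,  444.])]
(1, -1, 1, -1, 1, -1, 1) [503.572 467.394 -17.842   0.764] 5.43 [array([ 70., -77., 493.]), array([ 196., -524.,  444.])]
(1, -1, 1, -1, 1, -1, 1) [503.572 467.394 -17.842   7.047] 5.43 [array([ 70., -77., 493.]), array([ 196., -524.,  444.])]
(1, -1, 1, -1, 1, -1, 1) [-525.464 -424.982  702.886   -2.391] 39191.04 [array([  72.,  -81., -514.]), array([ 181., -489., -470.])]
(-1, 1, -1, 1, -1, 1, -1) [ 5.03731e+02  4.67337e+02 -1.80050e+01 -4.20000e-02] 5.02 [array([  -2., -104.,  493.])
[... 295 characters left out ...]
-487., -470.])]
(-1, 1, -1, 1, -1, 1, -1) [ 5.03731e+02  4.67337e+02 -1.80050e+01 -4.20000e-02] 5.02 [array([  -2., -104.,  493.]), array([ 199., -523.,  445.])]
(-1, -1, -1, -1, -1, -1, -1) [-5.25619e+02 -4.24928e+02  7.03043e+02 -2.90000e-02] 39190.3 [array([  -1., -108., -514.]), array([ 187., -487., -470.])]
(-1, -1, -1, -1, -1, -1, -1) [503.731 467.337 -18.005   3.099] 5.02 [array([  -2., -104.,  493.]), array([ 199., -523.,  445.])]
(-1, -1, -1, -1, -1, -1, -1) [503.731 467.337 -18.005   3.099] 5.02 [array([  -2., -104.,  493.]), array([ 199., -523.,  445.])]
(-1, -1, -1, -1, -1, -1, -1) [503.731 467.337 -18.005   3.099] 5.02 [array([  -2., -104.,  493.]), array([ 199., -523.,  445.])]
```

```bash
python3 -m jog '[[0,-35,-30,0,0,0,1],[0,-35,-30,0,0,0,1],[0,-35,-30,0,0,0,1],[0,-25,-40,0,0,0,1],[0,0,-45,0,0,0,1],[0,0,-45,0,0,0,1],[0,0,0,0,0,0,1]]'; python3 -c "
from rig import arm;s=arm.state();print(s['joint_pos'],s['tcp_pos'])"
```

```text
t: 1.3
tcp_pos: [152.4, -402.6, 652.2]
orientation: [[0.936, 0.353, 0.003], [0.353, -0.936, -0.009], [-0.001, 0.009, -1.0]]
contact_force: [0.3, -0.7, 0.1]
width: 1.001
[ 1.61268657 -0.01803978 -0.45138974  1.2316818  -0.00721844  1.9168339
 -0.05104249] [ 152.38461134 -402.62482847  652.24573607]
```

```bash
python3 -m jog '[[45,-2.4,0,0,0,-6,1],[45,-2.4,0,0,0,-6,1],[45,-2.4,0,0,0,-6,1],[45,-2.4,0,0,0,-6,1],[45,-2.4,0,0,0,-6,1],[45,-2.4,0,0,0,-6,1],[45,-2.4,0,0,0,-6,1]]'; python3 -c "
from rig import arm;s=arm.state();print(s['joint_pos'],s['tcp_pos'])"
```

```text
t: 2.0
tcp_pos: [383.0, -195.5, 645.7]
orientation: [[0.455, 0.89, -0.001], [0.89, -0.455, 0.001], [0.001, -0.001, -1.0]]
contact_force: [0.0, -0.6, 0.3]
width: 1.001
[ 1.25032711 -0.00799574 -0.82045892  1.23571256 -0.00680591  1.91270757
 -0.04499342] [ 382.96971249 -195.45183816  645.72045765]
```

```bash
cat > fk3.py <<'E'
from fk import *
from fk2 import wrist
s=(-1,1,-1,1,-1,1,-1)
# data fitted later
E
echo
```

```bash
cat > sim.py <<'E'
from fk import *
s=np.array((-1,1,-1,1,-1,1,-1.));L1,L2,b,Lt,h=503.7,467.3,-.042,350.,332.
lo=np.array([-2.88,-.31,-1.54,.2,-1.41,.19,-2.57]);hi=np.array([2.88,2.03,1.56,2.42,4.55,2.02,2.57])
def fk(q):
    R=rots(q,s);B=Ro.from_euler("z",b)
    e=np.array([0,0,h])+B.apply(R[1].apply([0,0,L1]));w=e+B.apply(R[3].apply([0,0,L2]))
    Rt=B*R[6]*Ro.from_euler("z",np.pi/2);t=w+Rt.apply([0,0,Lt]);return e,w,t,Rt
def jac(q):
    J=np.zeros((6,7));_,_,t,R=fk(q)
    for i in range(7):
        d=q.copy();d[i]+=1e-6;_,_,t2,R2=fk(d)
        J[:3,i]=(t2-t)/1e-6/1000;J[3:,i]=(R2*R.inv()).as_rotvec()/1e-6
    return J
def go(q,rows,n=5,tgt=None):
    _,_,t,R=fk(q) if tgt is None else (0,0)+tgt
    for r in rows:
        t1=t+R.apply(r[:3]);R1=R*Ro.from_rotvec(np.radians(r[3:6]))
        for k in range(n):
            a=(k+1)/n;tt=t+a*(t1-t);RR=R*Ro.from_rotvec(np.radians(r[3:6])*a)
            for _ in range(2):
                _,_,tc,Rc=fk(q);e=np.r_[(tt-tc)/1000,(RR*Rc.inv()).as_rotvec()]
                q=np.clip(q+np.linalg.pinv(jac(q))@e,lo,hi)
        t,R=t1,R1
    return q
E
python3 - <<'E'
from sim import *
q=np.array(D[0][0]);print(fk(q)[2],fk(q)[3].as_matrix().round(2))
q=go(q,[[0,-10,-40,0,0,0]]+[[0,-20,-40,0,0,0]]*4);print(q.round(3),D[1][0])
q=go(q,[[0,-35,-30,0,0,0]]*3+[[0,-25,-40,0,0,0]]+[[0,0,-45,0,0,0]]*2);print(q.round(3),"act 1.613 -.018 -.451 1.232 -.007 1.917 -.051")
q=go(q,[[45,-2.4,0,0,0,-6]]*7);print(q.round(3),"act 1.250 -.008 -.820 1.236 -.007 1.913 -.045")
E
```

```text
[ 227.64725387 -607.41097338  227.0377779 ] [[ 0.95  0.31 -0.  ]
 [ 0.31 -0.95  0.  ]
 [ 0.   -0.   -1.  ]]
[ 1.548  0.208 -0.466  1.488  0.093  1.47  -0.129] [1.54901567, 0.20763341, -0.46779849, 1.48897308, 0.09346924, 1.46803265, -0.12966559]
[ 1.606 -0.019 -0.443  1.234 -0.009  1.925 -0.049] act 1.613 -.018 -.451 1.232 -.007 1.917 -.051
[ 1.227  0.024 -0.821  1.201  0.017  1.926 -0.064] act 1.250 -.008 -.820 1.236 -.007 1.913 -.045
```

```bash
cat > plan.py <<'E'
from sim import *
q0=np.array([ 1.25032711,-0.00799574,-0.82045892,1.23571256,-0.00680591,1.91270757,-0.04499342])
def rep(q,m=""): e,w,t,R=fk(q);print(m,q.round(2),"e",e.round(),"w",w.round(),"t",t.round(),"x",R.as_matrix()[:,0].round(2))
if __name__=="__main__":
    q=q0
    q=go(q,[[45,-2.4,0,0,0,-6]]*11);rep(q,"sweep")
    q=go(q,[[0,45,0,0,0,0]]*5);rep(q,"ext")
    q=go(q,[[0,0,45,0,0,0]]*13);rep(q,"down")
    # option: sweep a bit further with radius then
    q=q0; q=go(q,[[0,45,0,0,0,0]]*4);rep(q,"ext0"); q=go(q,[[45*1.1,-2.4*1.1,0,0,0,-4.75]]*10);rep(q,"sw")
E
python3 plan.py
```

```text
sweep [ 0.55  0.1  -1.38  1.2   0.1   1.92 -0.12] e [ 42. -28. 833.] w [362. 273. 992.] t [362. 273. 642.] x [-0.6  0.8  0. ]
ext [-0.46  0.66 -0.92  0.42  0.63  2.02 -0.19] e [282. 124. 730.] w [543. 406. 996.] t [579. 447. 651.] x [-0.6   0.8   0.03]
down [-0.28  0.98 -0.79  1.3   0.75  0.99 -0.47] e [407.  97. 613.] w [604. 474. 418.] t [640. 514.  73.] x [-0.6   0.8   0.03]
ext0 [ 0.84  0.47 -0.86  0.75  0.39  2.02 -0.25] e [ 145. -175.  781.] w [ 548. -284.  992.] t [ 554. -285.  642.] x [0.49 0.87 0.01]
sw [ 0.05  0.5  -0.93  0.74  0.46  2.02 -0.24] e [239. -23. 775.] w [591. 196. 991.] t [602. 198. 641.] x [-0.31  0.95 -0.  ]
```

```bash
cat > fs.py <<'E'
import numpy as np
from math import sin,cos
from scipy.spatial.transform import Rotation as Ro
L1,L2,Lt,h=503.7,467.3,350.,332.
sg=np.array((-1,1,-1,1,-1,1,-1.))
lo=np.array([-2.88,-.31,-1.54,.2,-1.41,.19,-2.57]);hi=np.array([2.88,2.03,1.56,2.42,4.55,2.02,2.57])
def Rz(a): c,s=cos(a),sin(a);return np.array([[c,-s,0],[s,c,0],[0,0,1]])
def Ry(a): c,s=cos(a),sin(a);return np.array([[c,0,s],[0,1,0],[-s,0,c]])
R90=Rz(np.pi/2)
def fkj(q,lt=None):
    R=np.eye(3);ax=[];sh=np.array([0,0,h])
    for i in range(7):
        ax.append(R[:,2 if i%2==0 else 1]*sg[i]);R=R@(Rz if i%2==0 else Ry)(sg[i]*q[i])
        if i==1: e=sh+R[:,2]*L1
        if i==3: w=e+R[:,2]*L2
    t=w+R[:,2]*Lt
    J=np.zeros((6,7))
    for i in range(7):
        o=sh if i<3 else e if i<4 else w
        J[:3,i]=np.cross(ax[i],t-o)/1000;J[3:,i]=ax[i]
    return e,w,t,R@R90,J
def segd(a,b,P):
    d=b-a;u=np.clip(((P-a)@d)/(d@d),0,1);return np.linalg.norm(P-(a+u[:,None]*d),axis=1).min()
def dens(pts,st=25):
    o=[]
    for a,b in zip(pts[:-1],pts[1:]):
        n=int(np.linalg.norm(np.subtract(b,a))//st)+1
        o+=[np.array(a)+(np.array(b)-a)*k/n for k in range(n)]
    return np.array(o+[pts[-1]],float)
th=np.linspace(0,2*np.pi,16,endpoint=False)
shade=np.array([[411+r*cos(t),70+r*sin(t),z] for r,z in((53,490),(48,525),(35,560),(15,600)) for t in th])
LAMP=np.r_[shade,dens([(415,65,617),(470,11,607),(504,-28,581),(541,-66,542),(705,-296,210),(720,-300,0)])]
SHAFT=dens([(370,-450,-50),(370,-450,900)])
OBS=np.r_[LAMP,SHAFT]
def clear(q,P=OBS):
    e,w,t,R,_=fkj(q);z=R[:,2];y=R[:,1]
    g1=t-z*66; 
    return min(segd(np.array([0,0,h]),e,P)-75,segd(e,w,P)-65,segd(w,g1,P)-55,segd(g1-y*60,g1+y*60,P)-50,segd(g1-z*40-y*60,g1-z*40+y*60,P)-50,segd(g1,t,P)-30)
def step(q,tt,RR,it=2):
    for _ in range(it):
        e,w,t,R,J=fkj(q);er=np.r_[(tt-t)/1000,Ro.from_matrix(RR@R.T).as_rotvec()]
        q=q+np.linalg.lstsq(J,er,rcond=1e-6)[0]
    return q
def toolR(yaw,tilt=0): # tool x at world yaw, z down; tilt: lean wrist toward +tool x (rad)
    return Rz(yaw)@np.diag([1,-1,-1.])@Ry(-tilt)
def path(q,wps,dstep=20.,astep=.06,c=False):
    # wps: (az,r,z,yawrel,tilt) cylindrical interpolation; yawrel rel to az
    e,w,t,R,_=fkj(q);mc=1e9;bad=False
    az,r,z=np.arctan2(t[1],t[0]),np.hypot(t[0],t[1]),t[2];x=R[:,0];yr=(np.arctan2(x[1],x[0])-az+np.pi)%(2*np.pi)-np.pi
    ti=np.arcsin(np.clip(-R[2,0],-1,1)); ti=-np.arcsin(np.clip(R[2,0],-1,1))
    cur=np.array([az,r,z,yr,ti]);qs=[q]
    for wp in wps:
        wp=np.array(wp,float);d=wp-cur;n=int(max(abs(d[0])*500/dstep,abs(d[1])/dstep,abs(d[2])/dstep,abs(d[3])/astep,abs(d[4])/astep))+1
        for k in range(n):
            p=cur+d*(k+1)/n
            q=step(q,np.array([p[1]*cos(p[0]),p[1]*sin(p[0]),p[2]]),toolR(p[0]+p[3],p[4]),1)
            if (q<lo-.0).any() or (q>hi+.0).any(): bad=True
            if c: mc=min(mc,clear(q))
        q=step(q,np.array([p[1]*cos(p[0]),p[1]*sin(p[0]),p[2]]),toolR(p[0]+p[3],p[4]),1)
        qs.append(q);cur=wp
    return q,qs,bad,mc
q0=np.array([ 1.25032711,-0.00799574,-0.82045892,1.23571256,-0.00680591,1.91270757,-0.04499342])
E
python3 - <<'E'
from fs import *
import time
e,w,t,R,J=fkj(q0);print(t,R.round(3),toolR(np.arctan2(R[1,0],R[0,0])).round(3))
d=np.pi/180
pk=[(42*d,430,650,1.57,0),(42.4*d,662,640,1.555,0),(42.4*d,662,60,1.555,0)]
t0=time.time();q,qs,bad,mc=path(q0,pk,c=True);print(time.time()-t0,bad,mc);[print(x.round(2),clear(x).round()) for x in qs]
E
```

```text
[ 399.14354375 -178.53784449  641.7562537 ] [[ 0.455  0.89  -0.001]
 [ 0.89  -0.455  0.001]
 [ 0.001 -0.001 -1.   ]] [[ 0.455  0.89   0.   ]
 [ 0.89  -0.455  0.   ]
 [ 0.     0.    -1.   ]]
0.16058659553527832 True 2.0950884593888475
[ 1.25 -0.01 -0.82  1.24 -0.01  1.91 -0.04] 163.0
[ 0.74 -0.09 -1.34  1.23 -0.09  1.93  0.1 ] 189.0
[-0.65  0.53 -0.25  0.56  0.14  2.07 -0.07] 174.0
[-0.6   0.69 -0.21  1.63  0.17  0.84 -0.15] 118.0
```

```bash
cat > fit.py <<'E'
from fs import *
from scipy.optimize import least_squares
Q=[([1.473,0.502,-0.427,1.551,0.221,1.138,-0.21],[229.196,-607.572,225.787]),
([1.54901567,0.20763341,-0.46779849,1.48897308,0.09346924,1.46803265,-0.12966559],[197.318,-522.771,427.839]),
([1.61268657,-0.01803978,-0.45138974,1.2316818,-0.00721844,1.9168339,-0.05104249],[152.38461134,-402.62482847,652.24573607]),
([ 1.25032711,-0.00799574,-0.82045892,1.23571256,-0.00680591,1.91270757,-0.04499342],[382.96971249,-195.45183816,645.72045765])]
def f(p):
    L1,L2,hl,y,ex,ey,wx=p;o=[]
    for q,t in Q:
        R2=Rz(-q[0])@Ry(q[1]);R4=R2@Rz(-q[2])@Ry(q[3]);R3=R2@Rz(-q[2]);R6=R4@Rz(-q[4])@Ry(q[5])
        o.append(R2@[0,0,L1]+R2@[0,y,0]+R3@[ex,0,0]+R4@[-ex,ey,L2]+R6@[wx,0,0]+[0,0,hl]-np.array(t))
    return np.concatenate(o)
r=least_squares(f,[500,460,-18,0,0,0,0],x_scale=[100,100,100,10,10,10,10]);print(r.x.round(1),r.fun.round(1))
E
python3 fit.py
```

```text
[506.8 475.9 -14.  -22.9  -6.2  -5.6  -5.3] [ 0.1  0.2  0.5 -0.1 -0.6 -0.7 -0.8  0.6  0.2  0.8  0.4  0.1]
```

```bash
python3 - <<'E'
t=open("fs.py").read()
t=t.replace("e=sh+R[:,2]*L1","e=sh+R[:,2]*L1+R[:,1]*-23").replace("w=e+R[:,2]*L2","w=e+R[:,2]*L2+R[:,1]*-5").replace("L1,L2,Lt,h=503.7,467.3,350.,332.","L1,L2,Lt,h=504.5,468.5,367.,350.")
open("fs.py","w").write(t)
E
python3 - <<'E'
from fs import *
d=np.pi/180
e,w,t,R,J=fkj(q0);print(t)
def show(name,wps,q=q0):
    q,qs,bad,mc=path(q,wps,c=True);print(name,bad,round(mc));[print("  ",x.round(2),round(clear(x)),fkj(x)[0].round()) for x in qs]
show("A",[(42*d,430,650,1.57,0),(42.4*d,662,640,1.555,0),(42.4*d,662,60,1.555,0)])
show("B",[(-27*d,430,550,1.57,0),(-27*d,430,650,1.57,0),(42*d,430,650,1.57,0),(42.4*d,662,300,1.555,0),(42.4*d,662,60,1.555,0)])
show("C",[(42*d,430,650,1.57,0),(42*d,430,450,1.57,0),(42.4*d,662,200,1.555,0),(42.4*d,662,60,1.555,0)])
E
```

```text
[ 376.2405015  -190.77280729  643.98627352]
A True -53
   [ 1.25 -0.01 -0.82  1.24 -0.01  1.91 -0.04] 186 [-23.  -3. 854.]
   [ 0.5   0.1  -1.41  1.19  0.11  1.93 -0.14] 189 [ 34. -45. 852.]
   [-0.44  0.65 -1.13  0.54  0.71  2.15 -0.31] 105 [285. 110. 752.]
   [-0.15  0.95 -1.    1.6   0.87  1.1  -0.66] -53 [409.  39. 644.]
B False -34
   [ 1.25 -0.01 -0.82  1.24 -0.01  1.91 -0.04] 186 [-23.  -3. 854.]
   [ 1.27 -0.05 -0.8   1.47 -0.04  1.71 -0.01] 152 [-30.  17. 854.]
   [ 1.24  0.02 -0.84  1.2   0.02  1.93 -0.07] 187 [-18. -17. 854.]
   [ 0.5   0.1  -1.4   1.19  0.1   1.93 -0.14] 189 [ 33. -44. 852.]
   [-0.12  0.69 -1.09  1.39  0.6   1.42 -0.48] 65 [320.  16. 741.]
   [-0.18  0.91 -0.93  1.6   0.81  1.06 -0.62] -34 [396.  50. 659.]
C True -55
   [ 1.25 -0.01 -0.82  1.24 -0.01  1.91 -0.04] 186 [-23.  -3. 854.]
   [ 0.5   0.1  -1.41  1.19  0.11  1.93 -0.14] 189 [ 34. -45. 852.]
   [ 0.68 -0.13 -1.3   1.68 -0.13  1.5   0.12] 123 [-66.  24. 850.]
   [-0.1   0.81 -1.11  1.51  0.74  1.29 -0.58] 5 [365.  14. 699.]
   [-0.15  0.95 -1.    1.6   0.88  1.1  -0.66] -54 [410.  38. 643.]
```

```bash
cat > search.py <<'E'
from fs import *
import sys
d=np.pi/180;rng=np.random.default_rng(int(sys.argv[1]))
pickT=(42.4*d,662,300,1.555,0);pick=(42.4*d,662,40,1.555,0)
res=[]
import time;t0=time.time()
while time.time()-t0<150:
    n=rng.integers(1,4)
    mid=[(rng.uniform(30,70)*d,rng.uniform(400,600),rng.uniform(300,650),1.57+rng.uniform(-1,1)*rng.integers(0,2),0) for _ in range(n)]
    w=[(35*d,430,650,1.57,0)]+mid+[pickT,pick]
    q,qs,bad,mc=path(q0,w,dstep=30,astep=.1,c=True)
    if bad: continue
    res.append((clear(q),mc,q,w,qs))
res.sort(key=lambda r:-min(r[0],2*r[1]))
print(len(res))
for r in res[:4]:
    print(round(r[0]),round(r[1]),r[2].round(2),[(round(a/d),round(b),round(c),round(e-1.57,2)) for a,b,c,e,_ in r[3]],[min(x[1] for x in r[4])])
E
for i in 1 2 3 4; do python3 search.py $i & done; wait
```

```text
793
3 1 [-0.29  0.85 -0.74  1.61  0.68  0.95 -0.54] [(35, 430, 650, 0.0), (43, 517, 351, np.float64(0.0)), (33, 406, 487, np.float64(0.0)), (42, 662, 300, -0.02), (42, 662, 40, -0.02)] [np.float64(-0.16550921471893876)]
9 1 [-0.3   0.84 -0.72  1.61  0.65  0.94 -0.53] [(35, 430, 650, 0.0), (54, 425, 580, np.float64(0.0)), (68, 421, 360, np.float64(0.98)), (48, 586, 397, np.float64(0.0)), (42, 662, 300, -0.02), (42, 662, 40, -0.02)] [np.float64(-0.1524611661661916)]
0 0 [-0.28  0.86 -0.76  1.61  0.69  0.96 -0.55] [(35, 430, 650, 0.0), (61, 428, 531, np.float64(-0.48)), (32, 437, 513, np.float64(0.86)), (42, 662, 300, -0.02), (42, 662, 40, -0.02)] [np.float64(-0.23861715882935675)]
-3 -3 [-0.27  0.86 -0.77  1.61  0.7   0.96 -0.56] [(35, 430, 650, 0.0), (32, 431, 624, np.float64(0.0)), (50, 491, 312, np.float64(0.94)), (42, 662, 300, -0.02), (42, 662, 40, -0.02)] [np.float64(-0.00799574)]
743
9 1 [-0.3   0.84 -0.72  1.61  0.65  0.94 -0.53] [(35, 430, 650, 0.0), (44, 457, 349, np.float64(1.0)), (61, 427, 302, np.float64(0.65)), (42, 662, 300, -0.02), (42, 662, 40, -0.02)] [np.float64(-0.0
[... 1547 characters left out ...]
00, -0.02), (42, 662, 40, -0.02)] [np.float64(-0.00799574)]
-1 -1 [-0.28  0.86 -0.76  1.61  0.69  0.96 -0.55] [(35, 430, 650, 0.0), (38, 462, 302, np.float64(0.91)), (42, 662, 300, -0.02), (42, 662, 40, -0.02)] [np.float64(-0.00799574)]
-1 -1 [-0.28  0.86 -0.76  1.61  0.69  0.96 -0.55] [(35, 430, 650, 0.0), (52, 446, 365, np.float64(0.99)), (58, 576, 381, np.float64(0.0)), (46, 466, 462, np.float64(0.0)), (42, 662, 300, -0.02), (42, 662, 40, -0.02)] [np.float64(-0.00799574)]
-8 -8 [-0.26  0.87 -0.79  1.61  0.72  0.97 -0.57] [(35, 430, 650, 0.0), (50, 423, 513, np.float64(-0.38)), (48, 461, 554, np.float64(0.84)), (42, 662, 300, -0.02), (42, 662, 40, -0.02)] [np.float64(-0.24385482089851246)]
```

```bash
cat > search2.py <<'E'
from fs import *
import sys,time
d=np.pi/180;rng=np.random.default_rng(int(sys.argv[1]))
pickT=(42.4*d,662,300,1.555,0);pick=(42.4*d,662,40,1.555,0)
res=[];t0=time.time()
while time.time()-t0<200:
    pre=[(rng.uniform(-60,-20)*d,rng.uniform(385,430),rng.uniform(350,660),1.57+rng.uniform(-1.5,1.5)*rng.integers(0,2),0) for _ in range(rng.integers(0,3))]
    rl,zl=rng.uniform(385,480),655;y=1.57+rng.uniform(-1.5,1.5)*rng.integers(0,2)
    mid=[(rng.uniform(30,75)*d,rng.uniform(400,600),rng.uniform(300,650),1.57+rng.uniform(-1.5,1.5)*rng.integers(0,2),0) for _ in range(rng.integers(0,3))]
    w=pre+[(-20*d,rl,zl,y,0),(35*d,rl,zl,y,0)]+mid+[pickT,pick]
    q,qs,bad,mc=path(q0,w,dstep=35,astep=.12,c=True)
    if bad: continue
    res.append((clear(q),mc,q,w,qs))
res.sort(key=lambda r:-min(r[0],200 if r[1]>5 else r[1]))
print(len(res))
for r in res[:3]:
    print(round(r[0]),round(r[1]),r[2].round(2),[(round(a/d),round(b),round(c),round(float(e-1.57),2)) for a,b,c,e,_ in r[3]],[x[1].round(2) for x in r[4]])
E
for i in 1 2 3 4; do python3 search2.py $i & done; wait
```

```text
1037
34 9 [-0.37  0.8  -0.61  1.62  0.55  0.9  -0.46] [(-33, 428, 511, -0.98), (-20, 418, 655, -1.29), (35, 418, 655, -1.29), (62, 419, 345, 1.27), (42, 662, 300, -0.02), (42, 662, 40, -0.02)] [np.float64(-0.01), np.float64(-0.07), np.float64(-0.0), np.float64(0.03), np.float64(-0.03), np.float64(0.55), np.float64(0.8)]
21 9 [-0.33  0.82 -0.67  1.61  0.61  0.92 -0.5 ] [(-20, 418, 655, 0.0), (35, 418, 655, 0.0), (56, 447, 364, 1.17), (42, 662, 300, -0.02), (42, 662, 40, -0.02)] [np.float64(-0.01), np.float64(-0.01), np.float64(0.02), np.float64(0.18), np.float64(0.57), np.float64(0.82)]
20 16 [-0.33  0.83 -0.67  1.61  0.61  0.92 -0.5 ] [(-52, 398, 580, 0.0), (-43, 428, 498, 0.0), (-20, 460, 655, 1.28), (35, 460, 655, 1.28), (68, 587, 614, -1.0), (48, 403, 342, 0.0), (42, 662, 300, -0.02), (42, 662, 40, -0.02)] [np.float64(-0.01), np.float64(-0.11), np.float64(-0.07), np.float64(0.12), np.float64(0.2), np.float64(0.4), np.float64(-0.08), np.float64(0.57), np.float64(0.83)]
1058
31 11 [-0.36  0.81 -0.62  1.61  0.56  0.9  -0.47] [(-20, 432, 655, 0.0), (35, 432, 655, 0.0), (72, 441, 589, 
[... 2233 characters left out ...]
float64(0.11), np.float64(0.15), np.float64(0.55), np.float64(0.81)]
27 19 [-0.35  0.81 -0.64  1.61  0.58  0.91 -0.48] [(-20, 392, 655, 0.0), (35, 392, 655, 0.0), (59, 466, 375, 1.41), (42, 662, 300, -0.02), (42, 662, 40, -0.02)] [np.float64(-0.01), np.float64(-0.08), np.float64(-0.19), np.float64(0.28), np.float64(0.56), np.float64(0.81)]
26 19 [-0.35  0.82 -0.64  1.61  0.58  0.91 -0.48] [(-50, 412, 588, 1.32), (-50, 400, 552, 0.96), (-20, 477, 655, -0.52), (35, 477, 655, -0.52), (45, 405, 582, 0.0), (42, 662, 300, -0.02), (42, 662, 40, -0.02)] [np.float64(-0.01), np.float64(-0.08), np.float64(-0.12), np.float64(0.16), np.float64(0.25), np.float64(-0.11), np.float64(0.56), np.float64(0.82)]
```

```bash
cat > search3.py <<'E'
from fs import *
import sys,time
d=np.pi/180;rng=np.random.default_rng(int(sys.argv[1]))
pickT=(42.4*d,662,300,1.555,0);pick=(42.4*d,662,40,1.555,0)
base=[(-20*d,420,655,1.57,0),(35*d,420,655,1.57,0)]
def cost(w): 
    a=np.array(w);dd=np.abs(np.diff(a,axis=0));return np.maximum.reduce([dd[:,0]*500/45,dd[:,1]/45,dd[:,2]/45,dd[:,3]/.14,dd[:,4]/.14]).sum()
res=[];t0=time.time()
while time.time()-t0<240:
    cyc=[(rng.uniform(35,75)*d,rng.uniform(420,680),rng.uniform(150,500),1.57+rng.uniform(-1.8,1.8),rng.uniform(-.6,.6)*rng.integers(0,2)) for _ in range(rng.integers(2,5))]
    n=rng.integers(1,3)
    w=base+cyc*n+[pickT,pick]
    q,qs,bad,mc=path(q0,w,dstep=40,astep=.15,c=True)
    if bad or mc<5: continue
    res.append((clear(q),mc,q,w,cost(w),n))
for lim in(110,160,1000):
    rr=sorted([r for r in res if r[4]<lim],key=lambda r:-r[0])
    for r in rr[:2]: print(lim,len(rr),round(r[0]),round(r[1]),r[2].round(2),round(r[4]),r[5],[(round(a/d),round(b),round(c),round(float(e-1.57),2),round(float(f),2)) for a,b,c,e,f in r[3]])
E
for i in 1 2 3 4; do python3 search3.py $i & done; wait
```

```text
110 63 109 9 [-0.61  0.72 -0.24  1.63  0.22  0.82 -0.22] 88 2 [(-20, 420, 655, 0.0, 0.0), (35, 420, 655, 0.0, 0.0), (50, 437, 434, 0.89, -0.46), (56, 653, 175, -0.32, -0.09), (64, 502, 230, -1.42, -0.0), (75, 471, 432, -0.03, 0.0), (50, 437, 434, 0.89, -0.46), (56, 653, 175, -0.32, -0.09), (64, 502, 230, -1.42, -0.0), (75, 471, 432, -0.03, 0.0), (42, 662, 300, -0.02, 0.0), (42, 662, 40, -0.02, 0.0)]
110 63 83 9 [-0.52  0.74 -0.38  1.62  0.34  0.84 -0.31] 91 2 [(-20, 420, 655, 0.0, 0.0), (35, 420, 655, 0.0, 0.0), (52, 584, 260, 0.4, -0.0), (71, 493, 253, -0.29, -0.14), (38, 479, 383, 0.09, 0.41), (71, 490, 336, 1.64, 0.0), (52, 584, 260, 0.4, -0.0), (71, 493, 253, -0.29, -0.14), (38, 479, 383, 0.09, 0.41), (71, 490, 336, 1.64, 0.0), (42, 662, 300, -0.02, 0.0), (42, 662, 40, -0.02, 0.0)]
160 66 109 9 [-0.61  0.72 -0.24  1.63  0.22  0.82 -0.22] 88 2 [(-20, 420, 655, 0.0, 0.0), (35, 420, 655, 0.0, 0.0), (50, 437, 434, 0.89, -0.46), (56, 653, 175, -0.32, -0.09), (64, 502, 230, -1.42, -0.0), (75, 471, 432, -0.03, 0.0), (50, 437, 434, 0.89, -0.46), (56, 653, 175, -0.32, -0.09), (64, 502, 23
[... 7119 characters left out ...]
8  -0.12] 102 2 [(-20, 420, 655, 0.0, 0.0), (35, 420, 655, 0.0, 0.0), (36, 586, 352, -1.49, 0.37), (64, 473, 338, -1.34, -0.45), (71, 468, 200, 1.15, 0.02), (36, 586, 352, -1.49, 0.37), (64, 473, 338, -1.34, -0.45), (71, 468, 200, 1.15, 0.02), (42, 662, 300, -0.02, 0.0), (42, 662, 40, -0.02, 0.0)]
1000 69 115 9 [-0.63  0.72 -0.21  1.63  0.19  0.81 -0.2 ] 96 2 [(-20, 420, 655, 0.0, 0.0), (35, 420, 655, 0.0, 0.0), (68, 557, 170, -1.56, -0.1), (47, 564, 456, -1.39, -0.0), (59, 446, 477, -0.2, -0.52), (72, 427, 189, 0.87, -0.0), (68, 557, 170, -1.56, -0.1), (47, 564, 456, -1.39, -0.0), (59, 446, 477, -0.2, -0.52), (72, 427, 189, 0.87, -0.0), (42, 662, 300, -0.02, 0.0), (42, 662, 40, -0.02, 0.0)]
```

```bash
python3 -m jog '[[0,-10,-14,0,0,0,1],[44,-2.3,0,0,0,-6,1],[44,-2.3,0,0,0,-6,1]]'; python3 -c "
from rig import arm;s=arm.state();print(s['joint_pos'],s['tcp_pos'])
from fs import *
print(clear(np.array(s['joint_pos'])))"
```

```text
t: 2.3
tcp_pos: [405.5, -110.1, 660.0]
orientation: [[0.263, 0.965, -0.001], [0.965, -0.263, 0.001], [0.001, -0.001, -1.0]]
contact_force: [0.6, 0.3, -0.1]
width: 1.001
[ 1.15793861 -0.02015837 -0.91662229  1.21027364 -0.01784879  1.94448113
 -0.03132341] [ 405.50401334 -110.13914508  659.95902395]
116.31801608692294
```

```bash
python3 -m jog '[[44,-2.3,0,0,0,-6,1],[44,-2.3,0,0,0,-6,1],[44,-2.3,0,0,0,-6,1],[44,-2.3,0,0,0,-6,1],[44,-2.3,0,0,0,-6,1],[44,-2.3,0,0,0,-6,1],[44,-2.3,0,0,0,-6,1],[44,-2.3,0,0,0,-6,1],[44,-2.3,0,0,0,-6,1]]'; python3 -c "
from rig import arm;s=arm.state();print(s['joint_pos'],s['tcp_pos'])
from fs import *
print(clear(np.array(s['joint_pos'])))"
```

```text
t: 3.2
tcp_pos: [326.8, 265.3, 659.9]
orientation: [[-0.628, 0.778, -0.001], [0.778, 0.628, -0.0], [0.0, -0.001, -1.0]]
contact_force: [0.8, 1.1, -0.2]
width: 1.003
[ 7.30150158e-01 -2.91713990e-02 -1.40032239e+00  1.20301435e+00
 -3.11744039e-02  1.94440935e+00 -1.91623475e-03] [326.78365899 265.33762427 659.92157838]
175.7029660844079
```

```bash
cat > search4.py <<'E'
from fs import *
import sys,time
d=np.pi/180;rng=np.random.default_rng(int(sys.argv[1]))
q0=np.array([7.30150158e-01,-2.91713990e-02,-1.40032239e+00,1.20301435e+00,-3.11744039e-02,1.94440935e+00,-1.91623475e-03])
pickT=(42.4*d,662,250,1.555,0);pick=(42.4*d,662,25,1.555,0)
pl=[pickT,(30*d,650,250,2.4,.349),(21.3*d,666,200,2.58,.349),(21.3*d,666,70,2.58,.349)]
def cost(w): 
    a=np.array(w);dd=np.abs(np.diff(a,axis=0));return np.maximum.reduce([dd[:,0]*500/45,dd[:,1]/45,dd[:,2]/45,dd[:,3]/.14,dd[:,4]/.14]).sum()
res=[];t0=time.time()
while time.time()-t0<240:
    cyc=[(rng.uniform(35,65)*d,rng.uniform(430,670),rng.uniform(250,500),1.57+rng.uniform(-1.8,1.8),rng.uniform(-.6,.6)*rng.integers(0,2)) for _ in range(rng.integers(2,5))]
    n=rng.integers(1,3)
    w=[(38*d,430,500,1.57,0)]+cyc*n+[pickT,pick]
    q,qs,bad,mc=path(q0,w,dstep=40,astep=.15,c=True)
    if bad or mc<30 or clear(q)<60: continue
    qp,qps,bad,mcp=path(q,pl,dstep=40,astep=.15,c=True)
    mg=min(np.min(qp-lo),np.min(hi-qp))
    if bad or mg<.1: continue
    res.append((mcp,mc,q,w,cost(w),n,qp))
for lim in(60,80,120):
    rr=sorted([r for r in res if r[4]<lim],key=lambda r:-r[0])
    for r in rr[:1]: print(lim,len(rr),round(r[0]),round(r[1]),r[2].round(2),round(r[4]),r[5],[(round(a/d),round(b),round(c),round(float(e-1.57),2),round(float(f),2)) for a,b,c,e,f in r[3]],"place",r[6].round(2))
E
for i in 1 2 3 4; do python3 search4.py $i & done; wait
```

```text
80 1 0 66 [-0.49  0.78 -0.43  1.63  0.4   0.83 -0.36] 77 2 [(38, 430, 500, 0.0, 0.0), (56, 456, 389, 1.39, 0.0), (65, 656, 306, 1.31, 0.0), (44, 545, 388, -0.88, 0.09), (56, 456, 389, 1.39, 0.0), (65, 656, 306, 1.31, 0.0), (44, 545, 388, -0.88, 0.09), (42, 662, 250, -0.02, 0.0), (42, 662, 25, -0.02, 0.0)] place [-0.26  0.59 -0.35  1.88  0.84  0.59  0.16]
120 1 0 66 [-0.49  0.78 -0.43  1.63  0.4   0.83 -0.36] 77 2 [(38, 430, 500, 0.0, 0.0), (56, 456, 389, 1.39, 0.0), (65, 656, 306, 1.31, 0.0), (44, 545, 388, -0.88, 0.09), (56, 456, 389, 1.39, 0.0), (65, 656, 306, 1.31, 0.0), (44, 545, 388, -0.88, 0.09), (42, 662, 250, -0.02, 0.0), (42, 662, 25, -0.02, 0.0)] place [-0.26  0.59 -0.35  1.88  0.84  0.59  0.16]
120 2 24 45 [-0.65  0.74 -0.2   1.64  0.19  0.79 -0.2 ] 103 2 [(38, 430, 500, 0.0, 0.0), (48, 463, 486, 1.56, 0.0), (55, 669, 253, 1.44, -0.1), (43, 538, 355, -1.36, -0.0), (50, 453, 446, 0.16, 0.0), (48, 463, 486, 1.56, 0.0), (55, 669, 253, 1.44, -0.1), (43, 538, 355, -1.36, -0.0), (50, 453, 446, 0.16, 0.0), (42, 662, 250, -0.02, 0.0), (42, 662, 25, -0.02, 0.0)] place [-0.47  0.56 
[... 177 characters left out ...]
56, 506, 307, -1.42, -0.0), (65, 477, 452, -0.03, 0.0), (46, 445, 453, 0.89, -0.46), (51, 645, 268, -0.32, -0.09), (56, 506, 307, -1.42, -0.0), (65, 477, 452, -0.03, 0.0), (42, 662, 250, -0.02, 0.0), (42, 662, 25, -0.02, 0.0)] place [-0.3   0.58 -0.3   1.89  0.79  0.57  0.19]
120 1 5 75 [-0.52  0.77 -0.38  1.63  0.36  0.82 -0.33] 75 2 [(38, 430, 500, 0.0, 0.0), (46, 445, 453, 0.89, -0.46), (51, 645, 268, -0.32, -0.09), (56, 506, 307, -1.42, -0.0), (65, 477, 452, -0.03, 0.0), (46, 445, 453, 0.89, -0.46), (51, 645, 268, -0.32, -0.09), (56, 506, 307, -1.42, -0.0), (65, 477, 452, -0.03, 0.0), (42, 662, 250, -0.02, 0.0), (42, 662, 25, -0.02, 0.0)] place [-0.3   0.58 -0.3   1.89  0.79  0.57  0.19]
```

```bash
cat > search5.py <<'E'
from search4 import *
E
sed -i 's/^res=\[\];t0/if __name__!="__main__": sys.exit\nres=[];t0/' search4.py
cat > search5.py <<'E'
from fs import *
import sys,time
d=np.pi/180;rng=np.random.default_rng(int(sys.argv[1]))
q0=np.array([7.30150158e-01,-2.91713990e-02,-1.40032239e+00,1.20301435e+00,-3.11744039e-02,1.94440935e+00,-1.91623475e-03])
pickT=(42.4*d,662,250,1.555,0);pick=(42.4*d,662,25,1.555,0)
pl=[pickT,(30*d,650,250,2.4,.349),(21.3*d,666,200,2.58,.349),(21.3*d,666,70,2.58,.349)]
def cost(w): 
    a=np.array(w);dd=np.abs(np.diff(a,axis=0));return np.maximum.reduce([dd[:,0]*500/45,dd[:,1]/45,dd[:,2]/45,dd[:,3]/.14,dd[:,4]/.14]).sum()
res=[];t0=time.time();u=rng.uniform
while time.time()-t0<240:
    a1,a2=u(40,60)*d,u(40,60)*d;rA,zA,rB,zB=u(420,560),u(350,600),u(560,690),u(200,400);yh,yl=u(.5,2),u(-2,-.5);tA,tB=u(-.5,.5)*rng.integers(0,2),u(-.5,.5)*rng.integers(0,2)
    cyc=[(a1,rA,zA,1.57+yl,tA),(a1,rA,zA,1.57+yh,tA),(a2,rB,zB,1.57+yh,tB),(a2,rB,zB,1.57+yl,tB)]
    n=2; w=[(38*d,430,500,1.57,0)]+cyc[1:]+cyc*(n-1)+[pickT,pick]
    q,qs,bad,mc=path(q0,w,dstep=40,astep=.15,c=True)
    if bad or mc<30 or clear(q)<60: continue
    qp,qps,bad,mcp=path(q,pl,dstep=40,astep=.15,c=True)
    mg=min(np.min(qp-lo),np.min(hi-qp))
    if bad or mg<.08: continue
    res.append((mcp,mc,q,w,cost(w),n,qp))
print(len(res))
for lim in(90,110,130):
    rr=sorted([r for r in res if r[4]<lim],key=lambda r:-r[0])
    for r in rr[:1]: print(lim,len(rr),round(r[0]),round(r[1]),r[2].round(2),round(r[4]),r[5],[(round(a/d),round(b),round(c),round(float(e-1.57),2),round(float(f),2)) for a,b,c,e,f in r[3]],"place",r[6].round(2))
E
for i in 1 2 3 4; do python3 search5.py $i & done; wait
```

```text
219
90 74 41 75 [-0.81  0.72  0.04  1.65 -0.04  0.77 -0.03] 87 2 [(38, 430, 500, 0.0, 0.0), (44, 435, 414, 1.69, 0.13), (58, 613, 236, 1.69, 0.38), (58, 613, 236, -0.76, 0.38), (44, 435, 414, -0.76, 0.13), (44, 435, 414, 1.69, 0.13), (58, 613, 236, 1.69, 0.38), (58, 613, 236, -0.76, 0.38), (42, 662, 250, -0.02, 0.0), (42, 662, 25, -0.02, 0.0)] place [-0.66  0.56  0.15  1.91  0.36  0.44  0.53]
110 176 58 87 [-1.02  0.75  0.34  1.66 -0.33  0.79  0.19] 105 2 [(38, 430, 500, 0.0, 0.0), (47, 464, 379, 1.96, 0.28), (46, 641, 231, 1.96, -0.0), (46, 641, 231, -1.12, -0.0), (47, 464, 379, -1.12, 0.28), (47, 464, 379, 1.96, 0.28), (46, 641, 231, 1.96, -0.0), (46, 641, 231, -1.12, -0.0), (42, 662, 250, -0.02, 0.0), (42, 662, 25, -0.02, 0.0)] place [-0.85  0.58  0.4   1.92  0.04  0.41  0.81]
130 217 62 104 [-1.07  0.76  0.42  1.66 -0.4   0.8   0.25] 113 2 [(38, 430, 500, 0.0, 0.0), (57, 493, 414, 1.84, 0.45), (41, 617, 244, 1.84, -0.0), (41, 617, 244, -1.55, -0.0), (57, 493, 414, -1.55, 0.45), (57, 493, 414, 1.84, 0.45), (41, 617, 244, 1.84, -0.0), (41, 617, 244, -1.55, -0.0), (42, 662, 250, -0.
[... 2926 characters left out ...]
), (49, 488, 368, 1.98, 0.43), (50, 671, 371, 1.98, -0.1), (50, 671, 371, -0.72, -0.1), (49, 488, 368, -0.72, 0.43), (49, 488, 368, 1.98, 0.43), (50, 671, 371, 1.98, -0.1), (50, 671, 371, -0.72, -0.1), (42, 662, 250, -0.02, 0.0), (42, 662, 25, -0.02, 0.0)] place [-0.89  0.59  0.45  1.92 -0.04  0.41  0.88]
130 191 62 95 [-1.07  0.76  0.41  1.66 -0.4   0.8   0.24] 94 2 [(38, 430, 500, 0.0, 0.0), (49, 488, 368, 1.98, 0.43), (50, 671, 371, 1.98, -0.1), (50, 671, 371, -0.72, -0.1), (49, 488, 368, -0.72, 0.43), (49, 488, 368, 1.98, 0.43), (50, 671, 371, 1.98, -0.1), (50, 671, 371, -0.72, -0.1), (42, 662, 250, -0.02, 0.0), (42, 662, 25, -0.02, 0.0)] place [-0.89  0.59  0.45  1.92 -0.04  0.41  0.88]
```

```bash
cat > s6.py <<'E'
from fs import *
import itertools
d=np.pi/180
q0=np.array([7.30150158e-01,-2.91713990e-02,-1.40032239e+00,1.20301435e+00,-3.11744039e-02,1.94440935e+00,-1.91623475e-03])
pickT=(42.4*d,662,250,1.555,0);pick=(42.4*d,662,25,1.555,0)
pl=[pickT,(30*d,650,250,2.4,.349),(21.3*d,666,200,2.58,.349),(21.3*d,666,70,2.58,.349)]
out=[]
for az,rA,zA,rB,zB,yh,yl,tA,tB in itertools.product((45,),(450,500),(400,500,550),(650,690),(250,350),(1.5,1.9),(-1.2,-.6),(0,.35),(0,)):
    a=az*d;cyc=[(a,rA,zA,1.57+yl,tA),(a,rA,zA,1.57+yh,tA),(a,rB,zB,1.57+yh,tB),(a,rB,zB,1.57+yl,tB)]
    w=[(38*d,430,500,1.57,0)]+cyc[1:]+cyc+[pickT,pick]
    q,qs,bad,mc=path(q0,w,dstep=40,astep=.15,c=True)
    if bad: continue
    qp,_,bad,mcp=path(q,pl,dstep=40,astep=.15,c=True)
    if bad: continue
    out.append((round(mcp),round(mc),(rA,zA,rB,zB,yh,yl,tA,tB),q[2].round(2)))
out.sort(key=lambda o:-o[0])
print(*[o for o in out if o[2][6]==0][:6],sep="\n");print(*out[:6],sep="\n")
E
python3 s6.py
```

```text
(40, 40, (450, 500, 690, 250, 1.9, -1.2, 0, 0), np.float64(0.02))
(39, 42, (450, 400, 690, 250, 1.9, -1.2, 0, 0), np.float64(0.01))
(39, 59, (450, 500, 650, 250, 1.9, -1.2, 0, 0), np.float64(0.01))
(39, 40, (450, 550, 690, 250, 1.9, -1.2, 0, 0), np.float64(0.02))
(38, 59, (450, 550, 650, 250, 1.9, -1.2, 0, 0), np.float64(-0.0))
(37, 59, (450, 400, 650, 250, 1.9, -1.2, 0, 0), np.float64(-0.02))
(68, 80, (450, 400, 690, 250, 1.9, -1.2, 0.35, 0), np.float64(0.58))
(67, 80, (450, 400, 690, 250, 1.9, -0.6, 0.35, 0), np.float64(0.55))
(66, 80, (450, 400, 650, 250, 1.9, -1.2, 0.35, 0), np.float64(0.51))
(65, 80, (450, 400, 650, 250, 1.9, -0.6, 0.35, 0), np.float64(0.48))
(65, 94, (450, 550, 690, 250, 1.9, -0.6, 0.35, 0), np.float64(0.5))
(63, 80, (450, 400, 690, 350, 1.9, -1.2, 0.35, 0), np.float64(0.45))
```

```bash
python3 -m jog '[[12,7,40,0,0,0,1],[12,7,40,0,0,0,1],[12,7,40,0,0,0,1],[12,7,40,0,0,0,1],[0,0,0,0,0,-8.5,1],[0,0,0,0,0,-8.5,1],[0,0,0,0,0,-8.5,1],[0,0,0,0,0,-8.5,1],[0,0,0,0,0,-8.5,1],[0,0,0,0,0,-8.5,1]]' | tail -3;  python3 -m jog '[[0,0,0,0,0,-8.5,1],[0,0,0,0,0,-8.5,1],[0,0,0,0,0,-8.5,1],[0,0,0,0,0,-8.5,1],[0,0,0,0,0,-8.5,1],[0,0,0,0,0,-8.5,1],[0,0,0,0,0,-8.5,1]]'; cat > st.py <<'E'
from fs import *
from rig import arm
s=arm.state();q=np.array(s['joint_pos']);print("q",q.round(3),"tcp",np.round(s['tcp_pos'],1),"clear",round(clear(q)),"elbow",fkj(q)[0].round());R=np.array(s['orientation']);t=np.array(s['tcp_pos']);print("az",np.degrees(np.arctan2(t[1],t[0])).round(1),"r",np.hypot(t[0],t[1]).round(),"xyaw",np.degrees(np.arctan2(R[1,0],R[0,0])).round(2),"R",R.round(3).tolist())
E
python3 st.py
```

```text
orientation: [[-1.0, -0.001, -0.001], [-0.001, 1.0, -0.001], [0.001, -0.001, -1.0]]
contact_force: [0.3, 0.3, -0.8]
width: 0.999
t: 4.9
tcp_pos: [319.5, 318.6, 499.9]
orientation: [[-0.507, -0.862, -0.001], [-0.862, 0.507, -0.001], [0.001, 0.0, -1.0]]
contact_force: [0.2, -0.5, -0.7]
width: 1.001
q [ 0.501 -0.033 -1.285  1.556 -0.032  1.596  1.825] tcp [319.5 318.6 499.9] clear 128 elbow [-26. -12. 854.]
az 44.9 r 451.0 xyaw -120.47 R [[-0.507, -0.862, -0.001], [-0.862, 0.507, -0.001], [0.001, 0.0, -1.0]]
```

```bash
python3 -m jog '[[-28,-7,36,0,0,0,1],[-28,-7,36,0,0,0,1],[-28,-7,36,0,0,0,1],[-28,-7,36,0,0,0,1],[-28,-7,36,0,0,0,1],[-28,-7,36,0,0,0,1],[-28,-7,36,0,0,0,1],[0,0,0,0,0,0,1]]' | head -2; python3 st.py
```

```text
t: 5.7
tcp_pos: [460.0, 456.6, 243.7]
q [-0.144  0.685 -1.057  1.511  0.601  1.315  1.338] tcp [460.  456.6 243.7] clear 62 elbow [319.  23. 741.]
az 44.8 r 648.0 xyaw -120.88 R [[-0.513, -0.858, -0.01], [-0.858, 0.513, -0.009], [0.013, 0.004, -1.0]]
```

```bash
python3 -m jog '[[0,0,0,0,0,8.5,1],[0,0,0,0,0,8.5,1],[0,0,0,0,0,8.5,1],[0,0,0,0,0,8.5,1],[0,0,0,0,0,8.5,1],[0,0,0,0,0,8.5,1],[0,0,0,0,0,8.5,1],[0,0,0,0,0,8.5,1],[0,0,0,0,0,8.5,1],[0,0,0,0,0,8.5,1]]' >/dev/null; python3 -m jog '[[0,0,0,0,0,8.5,1],[0,0,0,0,0,8.5,1],[0,0,0,0,0,8.5,1],[0,0,0,0,0,8.5,1],[0,0,0,0,0,8.5,1],[0,0,0,0,0,8.5,1],[0,0,0,0,0,8.5,1],[0,0,0,0,0,8.5,1],[0,0,0,0,0,8.5,1],[0,0,0,0,0,8.5,1]]' |head -2; python3 st.py
```

```text
t: 7.7
tcp_pos: [459.4, 458.1, 253.1]
q [-0.515  0.478 -0.435  1.523  0.211  1.189 -1.356] tcp [459.4 458.1 253.1] clear 155 elbow [213.  94. 798.]
az 44.9 r 649.0 xyaw 68.82 R [[0.361, 0.932, -0.001], [0.932, -0.361, -0.002], [-0.002, -0.001, -1.0]]
```

```bash
cat > ev.py <<'E'
from fs import *
from rig import arm
d=np.pi/180;q=np.array(arm.state()['joint_pos'])
for tp in(0,.15,.26):
  pickT=(42.4*d,662,250,1.555,tp);pick=(42.4*d,662,25,1.555,tp);tl=.349+tp
  pl=[pickT,(30*d,650,250,2.4,tl),(21.3*d,666,200,2.58,tl),(21.3*d,666,70,2.58,tl)]
  qa,qs,bad,mc=path(q,[pickT,pick],c=True);print("pick",qa.round(2),bad,round(mc))
  qa,qs,bad,mc=path(qa,pl,c=True);print("place",qa.round(2),bad,round(mc),[round(clear(x)) for x in qs],"margins",np.minimum(qa-lo,hi-qa).min().round(2))
E
python3 ev.py
```

```text
pick [-0.41  0.81 -0.54  1.62  0.51  0.86 -0.43] False 40
place [-0.16  0.62 -0.49  1.88  0.94  0.64  0.09] False -15 [40, 113, 102, 22, -14] margins 0.45
pick [-0.52  0.8  -0.5   1.61  0.64  0.92 -0.59] False 66
place [-0.29  0.59 -0.39  1.98  1.24  0.58 -0.27] False 11 [66, 139, 125, 43, 11] margins 0.39
pick [-0.6   0.82 -0.47  1.6   0.73  0.99 -0.7 ] False 82
place [-0.37  0.59 -0.35  2.05  1.5   0.62 -0.57] False 26 [83, 145, 141, 56, 26] margins 0.37
```

```bash
python3 -m jog '[[-26,-11.5,-35,0,0,0,1],[-26,-11.5,-35,0,0,0,1],[-26,-11.5,-35,0,0,0,1],[-26,-11.5,-35,0,0,0,1],[-26,-11.5,-35,0,0,0,1],[-26,-11.5,-35,0,0,0,1],[-26,-11.5,-35,0,0,0,1]]'|head -2; python3 st.py
```

```text
t: 8.4
tcp_pos: [318.2, 316.3, 499.5]
q [-0.365 -0.033 -0.458  1.577 -0.014  1.596 -1.186] tcp [318.2 316.3 499.5] clear 132 elbow [ -8. -27. 854.]
az 44.8 r 449.0 xyaw 69.2 R [[0.355, 0.935, -0.0], [0.935, -0.355, -0.002], [-0.002, 0.001, -1.0]]
```

```bash
python3 -m jog '[[0,0,0,0,0,-8.5,1],[0,0,0,0,0,-8.5,1],[0,0,0,0,0,-8.5,1],[0,0,0,0,0,-8.5,1],[0,0,0,0,0,-8.5,1],[0,0,0,0,0,-8.5,1],[0,0,0,0,0,-8.5,1],[0,0,0,0,0,-8.5,1],[0,0,0,0,0,-8.5,1],[0,0,0,0,0,-8.5,1]]'|head -2;python3 -m jog '[[0,0,0,0,0,-8.5,1],[0,0,0,0,0,-8.5,1],[0,0,0,0,0,-8.5,1],[0,0,0,0,0,-8.5,1],[0,0,0,0,0,-8.5,1],[0,0,0,0,0,-8.5,1],[0,0,0,0,0,-8.5,1],[0,0,0,0,0,-8.5,1],[0,0,0,0,0,-8.5,1],[0,0,0,0,0,-8.5,1]]'|head -2; python3 st.py
```

```text
t: 9.4
tcp_pos: [319.2, 317.2, 498.1]
t: 10.4
tcp_pos: [319.2, 317.2, 498.1]
q [-0.417 -0.031 -0.409  1.579 -0.011  1.593  1.784] tcp [319.2 317.2 498.1] clear 124 elbow [ -5. -27. 854.]
az 44.8 r 450.0 xyaw -120.46 R [[-0.507, -0.862, -0.001], [-0.862, 0.507, -0.002], [0.002, -0.001, -1.0]]
```

```bash
python3 -m jog '[[-28,-11.5,35.5,0,0,0,1],[-28,-11.5,35.5,0,0,0,1],[-28,-11.5,35.5,0,0,0,1],[-28,-11.5,35.5,0,0,0,1],[-28,-11.5,35.5,0,0,0,1],[-28,-11.5,35.5,0,0,0,1],[-28,-11.5,35.5,0,0,0,1],[0,0,0,0,0,8.5,1],[0,0,0,0,0,8.5,1],[0,0,0,0,0,8.5,1]]'|head -2;python3 -m jog '[[0,0,0,0,0,8.5,1],[0,0,0,0,0,8.5,1],[0,0,0,0,0,8.5,1],[0,0,0,0,0,8.5,1],[0,0,0,0,0,8.5,1],[0,0,0,0,0,8.5,1],[0,0,0,0,0,8.5,1],[0,0,0,0,0,8.5,1],[0,0,0,0,0,8.5,1],[0,0,0,0,0,6,1]]'|head -2; python3 st.py; python3 ev.py
```

```text
t: 11.4
tcp_pos: [488.8, 443.7, 248.2]
t: 12.4
tcp_pos: [488.8, 443.8, 249.5]
q [-0.771  0.467 -0.01   1.507  0.004  1.169 -0.068] tcp [488.8 443.8 249.5] clear 176 elbow [179. 142. 801.]
az 42.2 r 660.0 xyaw 130.85 R [[-0.654, 0.756, -0.002], [0.756, 0.654, -0.001], [0.0, -0.002, -1.0]]
pick [-0.77  0.73 -0.02  1.64  0.02  0.77 -0.07] False 140
place [-0.61  0.56  0.09  1.9   0.43  0.45  0.47] False 37 [140, 178, 139, 60, 38] margins 0.26
pick [-0.89  0.73  0.03  1.64  0.18  0.8  -0.26] False 163
place [-0.81  0.56  0.26  2.01  0.77  0.32  0.06] False 60 [163, 206, 156, 69, 64] margins 0.13
pick [-0.97  0.75  0.07  1.63  0.28  0.83 -0.39] False 177
place [-0.99  0.59  0.41  2.08  1.16  0.25 -0.41] False 75 [177, 212, 169, 77, 88] margins 0.06
```

```bash
python3 -m jog '[[2.3,2,40,0,0,-0.5,1],[0,0,45,0,0,0,1],[0,0,45,0,0,0,1],[0,0,45,0,-6,0,1],[0,0,0,0,0,0,1]]' 20|head -2; python3 st.py; python3 - <<'E'
from h import *
for n in("scene","top"):
    im,_=vision.get_image(n);cv2.imwrite(f"pics/{n}1.png",cv2.cvtColor(im,cv2.COLOR_RGB2BGR))
a=cv2.imread("pics/scene1.png")[180:330,90:290];b=cv2.imread("pics/top1.png")[150:300,70:270]
cv2.imwrite("pics/p1.png",cv2.resize(np.hstack([a,b]),(800,300),interpolation=cv2.INTER_CUBIC))
E
```

```text
t: 12.9
tcp_pos: [481.0, 446.1, 66.5]
q [-0.872  0.668  0.038  1.638  0.103  0.866 -0.176] tcp [481.  446.1  66.5] clear 171 elbow [219. 225. 746.]
az 42.8 r 656.0 xyaw 132.09 R [[-0.667, 0.743, 0.058], [0.738, 0.669, -0.088], [-0.104, -0.016, -0.994]]
```

View pics/p1.png

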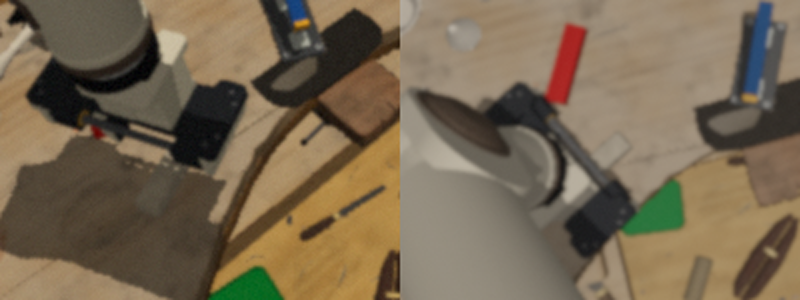

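```bash
python3 -m jog '[[0,0,0,0,0,0,1]]'|head -2; python3 st.py
```

```text
t: 13.1
tcp_pos: [491.7, 447.3, 77.1]
q [-0.866  0.657  0.042  1.628  0.102  0.868 -0.173] tcp [491.7 447.3  77.1] clear 172 elbow [217. 220. 749.]
az 42.3 r 665.0 xyaw 131.57 R [[-0.66, 0.748, 0.071], [0.744, 0.664, -0.076], [-0.104, 0.002, -0.995]]
```

```bash
python3 -m jog '[[0,0,0,0,0,0,1],[0,0,0,0,0,0,1]]'|head -2; python3 st.py; python3 st.py
```

```text
t: 13.3
tcp_pos: [491.8, 446.6, 76.7]
q [-0.865  0.658  0.043  1.629  0.103  0.867 -0.174] tcp [491.8 446.6  76.7] clear 172 elbow [217. 220. 749.]
az 42.2 r 664.0 xyaw 131.5 R [[-0.659, 0.749, 0.071], [0.745, 0.663, -0.077], [-0.105, 0.002, -0.994]]
q [-0.865  0.658  0.043  1.629  0.103  0.867 -0.174] tcp [491.8 446.6  76.7] clear 172 elbow [217. 220. 749.]
az 42.2 r 664.0 xyaw 131.5 R [[-0.659, 0.749, 0.071], [0.745, 0.663, -0.077], [-0.105, 0.002, -0.994]]
```

```bash
python3 -m jog '[[3.4,-1.1,28,0,0,0,1],[3.3,-1.1,25,0,0,0,1],[2,0,12,0,0,0,1],[1,0,6,0,0,0,1],[0,0,0,0,0,0,1],[0,0,0,0,0,0,1]]'; python3 st.py
```

```text
t: 13.9
tcp_pos: [487.3, 447.2, 3.4]
orientation: [[-0.661, 0.747, 0.07], [0.743, 0.664, -0.079], [-0.105, -0.0, -0.994]]
contact_force: [-0.4, 0.3, -0.4]
width: 0.999
q [-0.873  0.757  0.045  1.652  0.109  0.749 -0.194] tcp [487.3 447.2   3.4] clear 156 elbow [240. 250. 717.]
az 42.5 r 661.0 xyaw 131.63 R [[-0.661, 0.747, 0.07], [0.743, 0.664, -0.079], [-0.105, -0.0, -0.994]]
```

Close the jaws.

```bash
python3 -m jog '[[0,0,-1,0,0,0,0],[0,0,0,0,0,0,0],[0,0,0,0,0,0,0],[0,0,0,0,0,0,0],[0,0,0,0,0,0,0],[0,0,0,0,0,0,0]]' 25; python3 -m jog '[[0,0,0,0,0,0,0],[0,0,0,0,0,0,0]]'; python3 st.py
```

```text
t: 14.5
tcp_pos: [486.3, 446.5, 3.2]
orientation: [[-0.661, 0.747, 0.068], [0.743, 0.664, -0.08], [-0.106, -0.002, -0.994]]
contact_force: [-0.7, -0.1, 0.5]
width: 0.526
t: 14.7
tcp_pos: [486.4, 446.6, 3.2]
orientation: [[-0.661, 0.747, 0.069], [0.743, 0.664, -0.08], [-0.106, -0.002, -0.994]]
contact_force: [-0.1, 0.3, 0.4]
width: 0.353
q [-0.873  0.756  0.045  1.653  0.109  0.75  -0.194] tcp [486.4 446.6   3.2] clear 157 elbow [240. 251. 717.]
az 42.6 r 660.0 xyaw 131.65 R [[-0.661, 0.747, 0.069], [0.743, 0.664, -0.08], [-0.106, -0.002, -0.994]]
```

```bash
python3 -m jog '[[0,0,0,0,0,0,0],[0,0,0,0,0,0,0],[0,0,0,0,0,0,0]]'|grep -v orient; python3 st.py
```

```text
t: 15.0
tcp_pos: [486.4, 446.7, 3.3]
contact_force: [1.3, 0.4, 0.0]
width: 0.281
q [-0.873  0.756  0.045  1.653  0.109  0.75  -0.194] tcp [486.4 446.7   3.3] clear 157 elbow [240. 251. 717.]
az 42.6 r 660.0 xyaw 131.65 R [[-0.661, 0.747, 0.069], [0.743, 0.664, -0.08], [-0.105, -0.002, -0.994]]
```

```bash
python3 -m jog '[[-0.5,0,-5,0,0,0,0],[-2,0,-18,0,0,0,0],[-4,0,-38,0,0,0,0],[-4,0,-38,0,0,0,0],[-3,0,-30,0,0,0,0],[0,0,0,0,0,0,0],[0,0,0,0,0,0,0]]'|grep -v orient; python3 st.py;  cat > goto.py <<'E'
import sys
from fs import *
from h import bedR
from rig import arm
O=np.array([619.7,242.4,75.]);yaw=-.19
def goto(bed,off=(-2.2,0,-7.0),pitch=.1056,show=True,n=None):
    B=bedR(yaw);R=toolR(np.pi+yaw,.349+pitch);C=O+B@np.array(bed,float);T=C-R@np.array(off)
    s=arm.state();t=np.array(s['tcp_pos']);R0=np.array(s['orientation'])
    rv=np.degrees(Ro.from_matrix(R0.T@R).as_rotvec());dt=T-t
    n=n or int(max(np.linalg.norm(dt)/40,np.linalg.norm(rv)/7.5))+1
    print("target",T.round(1),"dist",np.linalg.norm(dt).round(1),"rv",rv.round(2),"n",n)
    Rc=R0
    for k in range(n):
        print((Rc.T@dt/n).round(1),(rv/n).round(2));Rc=Rc@Ro.from_rotvec(np.radians(rv/n)).as_matrix()
    print("stone now in bed:",(B.T@(t+R0@np.array(off)-O)).round(1))
    q=np.array(s['joint_pos']);mc=1e9
    K=Ro.from_matrix(R0)
    for k in range(3*n):
        a=(k+1)/(3*n);q=step(q,fkj(np.array(s['joint_pos']))[2]+a*dt,(K*Ro.from_rotvec(np.radians(rv*a))).as_matrix());mc=min(mc,clear(q))
    print("pred q",q.round(2),"minclear",round(mc),"end",round(clear(q)),"lim",np.minimum(q-lo,hi-q).min().round(2))
if __name__=="__main__": goto([float(v) for v in sys.argv[1:4]],n=int(sys.argv[4]) if len(sys.argv)>4 else None)
E
python3 goto.py 3 0 65
```

```text
t: 15.7
tcp_pos: [486.9, 447.3, 134.9]
contact_force: [0.2, -0.3, -2.5]
width: 0.284
q [-0.871  0.582  0.041  1.606  0.1    0.967 -0.167] tcp [486.9 447.3 134.9] clear 184 elbow [196. 197. 771.]
az 42.6 r 661.0 xyaw 131.63 R [[-0.661, 0.747, 0.07], [0.743, 0.664, -0.078], [-0.105, 0.001, -0.994]]
target [601.7 245.9 129.9] dist 231.9 rv [-10.38 -19.28 -36.21] n 6
[-37.5  -8.    4.8] [-1.73 -3.21 -6.03]
[-36.1 -12.1   6.6] [-1.73 -3.21 -6.03]
[-34.2 -16.    8.1] [-1.73 -3.21 -6.03]
[-31.9 -19.7   9.4] [-1.73 -3.21 -6.03]
[-29.  -23.3  10.5] [-1.73 -3.21 -6.03]
[-25.8 -26.5  11.3] [-1.73 -3.21 -6.03]
stone now in bed: [-134.9  175.3  120.5]
pred q [-0.74  0.43  0.16  2.    0.58  0.47  0.29] minclear 60 end 60 lim 0.28
```

```bash
python3 -m jog '[[-37.5,-8,5,-1.73,-3.21,-6.03,0],[-36,-12,6.5,-1.73,-3.21,-6.03,0],[-34,-16,8,-1.73,-3.21,-6.03,0],[-32,-19.5,9.5,-1.73,-3.21,-6.03,0],[-29,-23,10.5,-1.73,-3.21,-6.03,0],[-26,-26.5,11.5,-1.73,-3.21,-6.03,0],[0,0,0,0,0,0,0],[0,0,0,0,0,0,0],[0,0,0,0,0,0,0]]'|grep -v orient; python3 st.py; python3 goto.py 3 0 35;python3 - <<'E'
from h import *
for n in("scene","top"):
    im,d=vision.get_image(n);cv2.imwrite(f"pics/{n}2.png",cv2.cvtColor(im,cv2.COLOR_RGB2BGR));np.savez(f"pics/{n}2.npz",im=im,d=d)
a=cv2.imread("pics/scene2.png")[110:230,150:310];b=cv2.imread("pics/top2.png")[110:230,170:330]
cv2.imwrite("pics/p2.png",cv2.resize(np.hstack([a,b]),(800,300),interpolation=cv2.INTER_CUBIC))
E
```

```text
t: 16.6
tcp_pos: [600.8, 247.2, 127.1]
contact_force: [-0.9, 1.0, -1.5]
width: 0.277
q [-0.737  0.433  0.156  1.989  0.585  0.47   0.284] tcp [600.8 247.2 127.1] clear 61 elbow [172. 125. 808.]
az 22.4 r 650.0 xyaw 169.2 R [[-0.884, 0.188, 0.428], [0.169, 0.982, -0.084], [-0.436, -0.002, -0.9]]
target [611.8 243.9 101.7] dist 27.9 rv [-0.09 -0.17  0.07] n 1
[ 0.8 -1.1 27.9] [-0.09 -0.17  0.07]
stone now in bed: [ 1.   1.2 62.8]
pred q [-0.74  0.49  0.18  1.99  0.61  0.41  0.26] minclear 56 end 56 lim 0.22
```

View pics/p2.png

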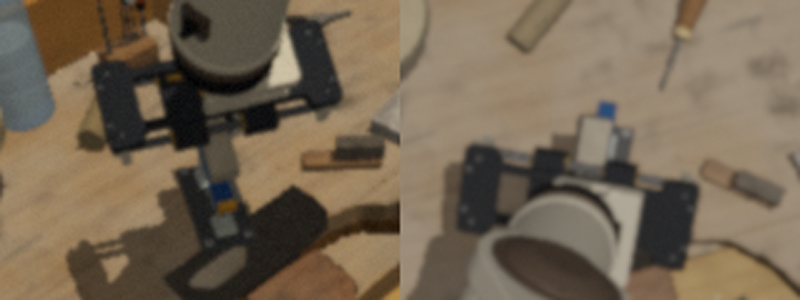

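```bash
python3 - <<'E'
from h import *
O=np.array([619.7,242.4,75.]);B=bedR(-.19)
im=cv2.imread("pics/top2.png");s=cv2.imread("pics/scene2.png")
def draw(im,n,x0,y0,w,hh,k):
    c=cv2.resize(im[y0:y0+hh,x0:x0+w],None,fx=k,fy=k,interpolation=cv2.INTER_CUBIC)
    f=lambda b:((proj(n,O+B@np.array(b,float))+.5-[x0,y0])*k).astype(int)
    for z in(10.5,-10.5):
        P4=np.array([f((1+a,1.2+b,62.8+z)) for a,b in((51,13),(51,-13),(-51,-13),(-51,13))]);cv2.polylines(c,[P4],True,(0,0,255) if z>0 else (0,255,255),1)
    P4=np.array([f(b) for b in((61,9,0),(61,-9,0),(-51,-9,0),(-51,9,0))]);cv2.polylines(c,[P4],True,(0,255,0),1);return c
a=draw(im,"top",225,140,50,60,8);b=draw(s,"scene",215,145,50,60,8);cv2.imwrite("pics/p3.png",np.hstack([a,b]))
E
```

```text
(no output)
```

View pics/p3.png

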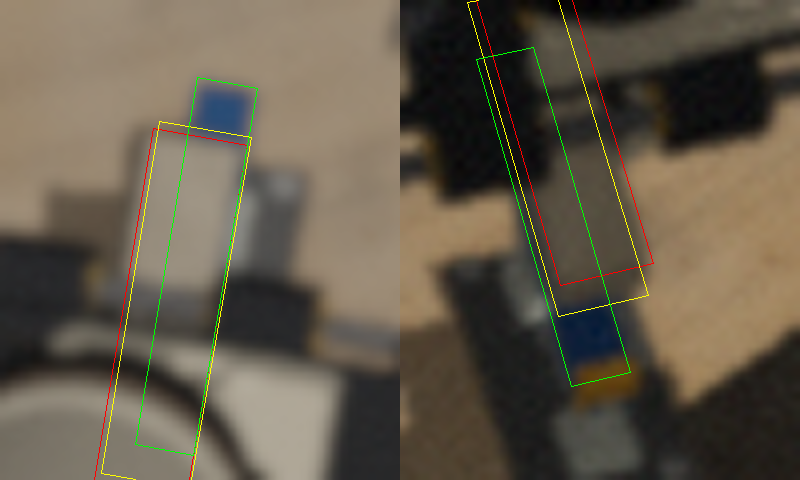

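```bash
python3 - <<'E'
from h import *
def z(n,x0,y0,w,hh,k):
    im=cv2.imread(f"pics/{n}2.png")[y0:y0+hh,x0:x0+w];im=cv2.convertScaleAbs(im,alpha=1.3)
    return cv2.resize(im,None,fx=k,fy=k,interpolation=cv2.INTER_NEAREST)
cv2.imwrite("pics/p4.png",np.hstack([z("top",230,145,30,40,13),z("scene",220,155,30,40,13)]))
im=load("top",2)[0];print(im[160:176:3,234:260].mean(2).round().astype(int))
im=load("scene",2)[0];print(im[166:182:3,226:252].mean(2).round().astype(int))
E
```

```text
[[133 133 134 135 135 129 112  95 102 124 138 142 143 143 144 143 142 142
  143 138 124 107 104 111 118 122]
 [117 118 118 118 118 113 100  95 116 133 139 141 142 144 146 146 145 143
  141 132 117 104  94  87  96 111]
 [ 81  81  81  81  80  79  81  99 121 134 138 139 141 143 145 145 146 146
  140 132 133 134 118  94  80  80]
 [ 67  70  72  76  77  78  88 113 132 138 139 139 140 140 141 142 143 141
  135 132 134 125 101  84  79  79]
 [ 37  42  54  65  71  78  98 120 135 139 140 140 141 142 142 142 141 135
  123 118 117 105  85  78  76  78]
 [ 45  58  77  87  85  87  91  96 103 110 115 120 123 123 124 125 119 100
   72  47  41  38  35  37  39  41]]
[[ 13  17  19  15  16  17  19  37  62  73  74  75  75  75  74  72  92 113
  126 131 133 133 136 132 129 127]
 [ 84  87  83  59  51  58  66  72  74  77  77  74  75  76  78  72  76  96
  114 123 120 122 124 126 129 131]
 [131 128 121  88  55  54  65  70  78  75  78  77  76  74  73  75  73  76
   90 108 113 119 122 123 122 124]
 [117 115 110  88  70  52  55  66  76  77  78  78  76  75  73  73  73  72
   79  93 108 116 122 123 122 124]
 [ 34  46  69  77  69  63  52  58  66  78  75  73  72  72  73  68  64  65
   67  83 110 124 126 124 122 124]
 [ 31  36  58  73  79  80  72  58  58  61  61  58  58  56  57  58  61  69
   92 117 127 130 131 133 132 136]]
```

View pics/p4.png

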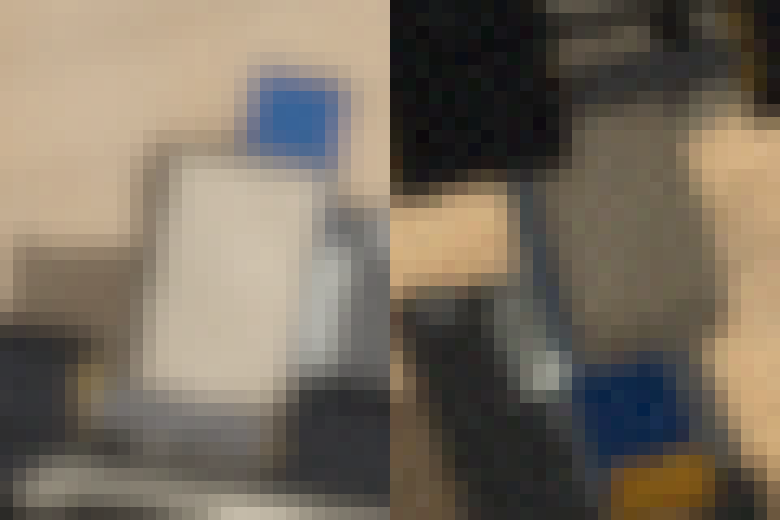

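```bash
python3 goto.py 3 -1 25 2
```

```text
target [615.  242.3  92.3] dist 38.3 rv [-0.04 -0.13  0.12] n 2
[ 1.1 -1.4 19.1] [-0.02 -0.07  0.06]
[ 1.1 -1.4 19.1] [-0.02 -0.07  0.06]
stone now in bed: [ 1.3  1.9 63.2]
pred q [-0.74  0.51  0.19  1.98  0.62  0.39  0.25] minclear 54 end 54 lim 0.2
```

```bash
python3 -m jog '[[1,-1.4,19,0,0,0,0],[1,-1.4,19,0,0,0,0],[0,0,0,0,0,0,0],[0,0,0,0,0,0,0]]'|grep -v orient; python3 goto.py 3 -1 13 2;python3 goto.py 3 -1 10 2|head -3; python3 - <<'E'
from h import *
for n in("scene","top"):
    im,d=vision.get_image(n);cv2.imwrite(f"pics/{n}3.png",cv2.cvtColor(im,cv2.COLOR_RGB2BGR));np.savez(f"pics/{n}3.npz",im=im,d=d)
def z(n,x0,y0,w,hh,k):
    im=cv2.imread(f"pics/{n}3.png")[y0:y0+hh,x0:x0+w];im=cv2.convertScaleAbs(im,alpha=1.3)
    return cv2.resize(im,None,fx=k,fy=k,interpolation=cv2.INTER_NEAREST)
cv2.imwrite("pics/p5.png",np.hstack([z("top",230,145,30,40,13),z("scene",220,160,30,40,13)]))
E
```

```text
t: 17.1
tcp_pos: [615.1, 241.2, 92.5]
contact_force: [-0.2, -0.4, -2.1]
width: 0.282
target [619.  241.5  81. ] dist 12.2 rv [-0.12 -0.13  0.1 ] n 2
[0.8 0.6 6. ] [-0.06 -0.07  0.05]
[0.8 0.6 6. ] [-0.06 -0.07  0.05]
stone now in bed: [ 3.4 -2.1 25.1]
pred q [-0.74  0.53  0.2   1.98  0.62  0.37  0.24] minclear 54 end 54 lim 0.18
target [620.  241.3  78.2] dist 15.2 rv [-0.12 -0.13  0.1 ] n 2
[1.  0.6 7.5] [-0.06 -0.07  0.05]
[1.  0.6 7.5] [-0.06 -0.07  0.05]
```

View pics/p5.png

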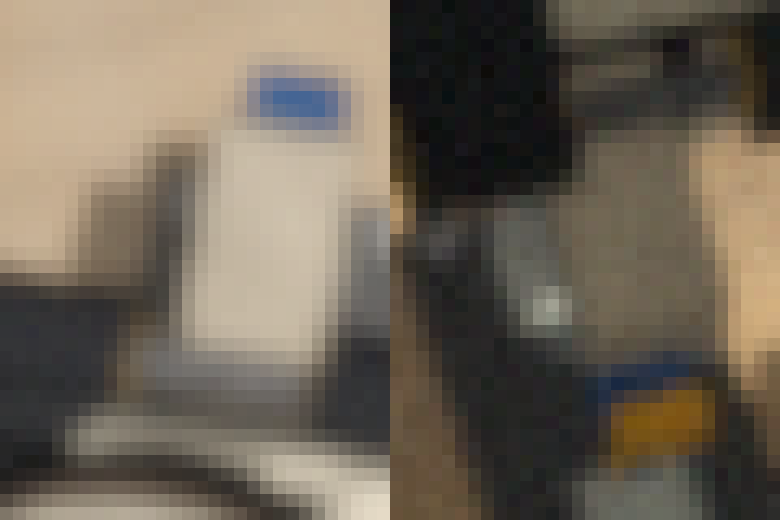

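```bash
python3 - <<'E'
from h import *
O=np.array([619.7,242.4,75.]);B=bedR(-.19)
def col(n,row,y,z,zc,yc,xc=3.4):
    xs=np.linspace(-51,51,400);p=proj(n,np.array([O+B@np.array([xc+x,yc+y,zc+z]) for x in xs]));return np.interp(row,p[::-1,1],p[::-1,0]) if p[0,1]>p[-1,1] else np.interp(row,p[:,1],p[:,0])
for n,rows in(("top",(160,163,166)),("scene",(172,176,180))):
    im=load(n,3)[0].astype(float)
    for r in rows:
        print(n,r,"pred y=0 top L/R",*(round(col(n,r,s*13,10.5,25.1,0),2) for s in(1,-1)),"bot L",round(col(n,r,13,-10.5,25.1,0),2),"y=4:",round(col(n,r,-13,10.5,25.1,4),2))
        c0=238 if n=="top" else 228;print(c0,im[r,c0:c0+24].mean(1).round().astype(int))
E
```

```text
top 160 pred y=0 top L/R 244.63 256.2 bot L 245.21 y=4: 254.42
238 [ 89  89  86  76  68  71  87 113 131 139 142 143 144 145 145 145 143 138
 128 120 118 121 122 124]
top 163 pred y=0 top L/R 244.13 255.68 bot L 244.71 y=4: 253.9
238 [ 83  81  77  65  54  58  87 117 132 137 139 140 142 144 146 146 144 135
 115  95  97 110 117 113]
top 166 pred y=0 top L/R 243.62 255.16 bot L 244.21 y=4: 253.38
238 [ 67  65  59  52  51  73 107 129 137 139 139 138 140 141 143 143 139 127
 105  86  80  79  80  82]
scene 172 pred y=0 top L/R 230.3 241.99 bot L 229.03 y=4: 240.2
228 [ 12  13  11  17  15  19  44  65  74  74  73  73  74  72  79  98 114 116
 113 115 116 120 124 122]
scene 176 pred y=0 top L/R 231.46 243.2 bot L 230.18 y=4: 241.4
228 [ 61  66  63  61  64  70  74  76  77  76  78  75  73  74  76  84 103 114
 121 124 124 120 122 122]
scene 180 pred y=0 top L/R 232.62 244.41 bot L 231.33 y=4: 242.6
228 [ 62  76  74  73  70  66  72  75  76  76  75  75  75  73  71  72  75  98
 115 126 127 129 131 133]
```

```bash
python3 -m jog '[[0.8,0.4,4,0,0,0,0],[0.8,0.4,4,0,0,0,0],[0.4,0,3,0,0,0,0],[0,0,0,0,0,0,0],[0,0,0,0,0,0,0]]'|grep -v orient; python3 goto.py 3 -1.2 10.5 1
```

```text
t: 17.7
tcp_pos: [618.6, 240.4, 81.9]
contact_force: [-0.1, -0.7, -1.6]
width: 0.283
target [619.8 241.2  78.6] dist 3.6 rv [-0.14 -0.1   0.04] n 1
[0.5 1.  3.4] [-0.14 -0.1   0.04]
stone now in bed: [ 3.2 -2.1 13.9]
pred q [-0.74  0.54  0.2   1.98  0.63  0.37  0.24] minclear 53 end 53 lim 0.18
```

```bash
python3 -m jog '[[0.1,0.5,1,0,0,0,0],[0.1,0.5,1,0,0,0,0],[0,0,0,0,0,0,0]]'|grep -E "contact|tcp|^t"; python3 -m jog '[[0.1,0,1,0,0,0,0],[0,0,0,0,0,0,0]]'|grep -E "contact|tcp";python3 goto.py 3 -1.2 10.5 1|tail -2
```

```text
t: 18.0
tcp_pos: [619.6, 241.5, 80.1]
contact_force: [-0.4, 0.8, -2.1]
tcp_pos: [619.9, 241.3, 79.1]
contact_force: [-0.2, 0.8, -2.2]
stone now in bed: [ 3.2 -1.1 11. ]
pred q [-0.74  0.54  0.2   1.98  0.63  0.37  0.24] minclear 53 end 53 lim 0.18
```

```bash
python3 -m jog '[[0.1,0,1,0,0,0,0],[0,0,0,0,0,0,0]]'|grep -E "contact|tcp";python3 -m jog '[[0.1,0,0.7,0,0,0,0],[0,0,0,0,0,0,0]]'|grep -E "contact|tcp";python3 -m jog '[[0.1,0,0.7,0,0,0,0],[0,0,0,0,0,0,0]]'|grep -E "contact|tcp";python3 goto.py 3 -1.2 10.5 1|tail -2
```

```text
tcp_pos: [620.2, 241.3, 78.4]
contact_force: [-1.4, -0.8, 0.8]
tcp_pos: [620.3, 241.3, 78.4]
contact_force: [-6.2, -0.6, 6.6]
tcp_pos: [620.2, 241.3, 78.3]
contact_force: [-11.4, -1.7, 14.3]
stone now in bed: [ 3.3 -0.9 10.1]
pred q [-0.74  0.54  0.2   1.98  0.63  0.37  0.24] minclear 53 end 53 lim 0.18
```

```bash
for i in 1; do python3 -m jog '[[0,0,-1,0,0,0,0],[1,0,-0.1,0,0,0,0],[0,0,0,0,0,0,0]]'|grep -E "contact|tcp|^t"; python3 -m jog '[[1,0,-0.1,0,0,0,0],[0,0,0,0,0,0,0]]'|grep -E "contact|tcp"; python3 -m jog '[[1,0,-0.1,0,0,0,0],[0,0,0,0,0,0,0]]'|grep -E "contact|tcp";done; python3 goto.py 0 -1.2 10.5 1|tail -2
```

```text
t: 19.1
tcp_pos: [620.1, 241.6, 78.3]
contact_force: [-2.4, -0.4, 7.0]
tcp_pos: [619.6, 241.8, 78.1]
contact_force: [-0.5, -0.8, 5.8]
tcp_pos: [618.7, 242.1, 77.8]
contact_force: [0.3, -0.7, 5.7]
stone now in bed: [ 1.5 -0.5 10.1]
pred q [-0.75  0.54  0.2   1.99  0.63  0.36  0.23] minclear 55 end 55 lim 0.17
```

```bash
python3 -m jog '[[1,0,-0.1,0,0,0,0],[0,0,0,0,0,0,0]]'|grep -E "contact|tcp"; python3 -m jog '[[1,-0.2,-0.1,0,0,0,0],[0,0,0,0,0,0,0]]'|grep -E "contact|tcp"; python3 goto.py 0 -1.2 10.5 1|tail -2;python3 - <<'E'
from h import *
for n in("scene","top"):
    im,d=vision.get_image(n);cv2.imwrite(f"pics/{n}4.png",cv2.cvtColor(im,cv2.COLOR_RGB2BGR));np.savez(f"pics/{n}4.npz",im=im,d=d)
def z(n,x0,y0,w,hh,k):
    im=cv2.imread(f"pics/{n}4.png")[y0:y0+hh,x0:x0+w];im=cv2.convertScaleAbs(im,alpha=1.3)
    return cv2.resize(im,None,fx=k,fy=k,interpolation=cv2.INTER_NEAREST)
cv2.imwrite("pics/p6.png",np.hstack([z("top",230,145,30,40,13),z("scene",220,160,30,40,13)]))
E
```

```text
tcp_pos: [617.7, 242.4, 77.5]
contact_force: [1.1, -1.2, 4.6]
tcp_pos: [617.4, 242.5, 77.3]
contact_force: [6.1, 0.1, 4.0]
stone now in bed: [ 0.1 -0.4 10.1]
pred q [-0.75  0.54  0.2   1.99  0.63  0.36  0.23] minclear 55 end 55 lim 0.17
```

View pics/p6.png

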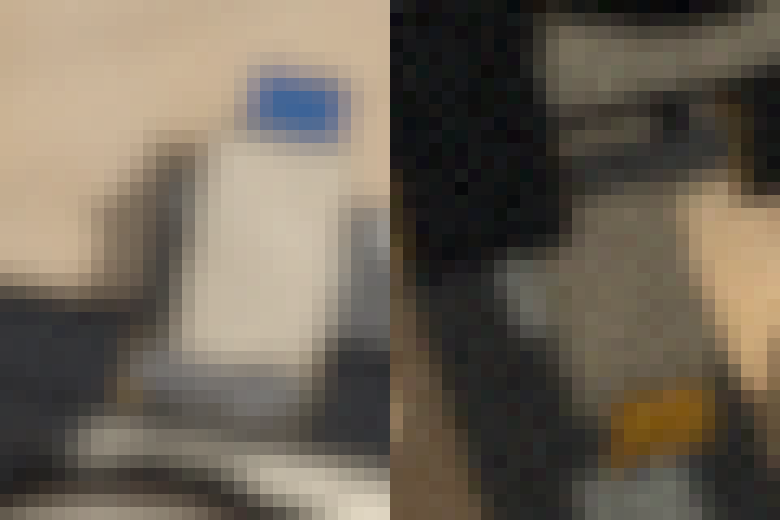

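```bash
python3 -m jog '[[0,0,-0.3,0,0,0,0.3],[0,0,0,0,0,0,0.33],[0,0,0,0,0,0,0.4],[0,0,0,0,0,0,0.55],[0,0,0,0,0,0,0.55],[0,0,0,0,0,0,0.55],[0,0,0,0,0,0,0.55]]'|grep -v orient; python3 st.py
```

```text
t: 20.7
tcp_pos: [615.3, 242.0, 76.3]
contact_force: [0.1, -0.5, -0.4]
width: 0.545
q [-0.75   0.537  0.203  1.987  0.629  0.365  0.228] tcp [615.3 242.   76.3] clear 56 elbow [204. 159. 784.]
az 21.5 r 661.0 xyaw 169.16 R [[-0.883, 0.189, 0.429], [0.169, 0.982, -0.085], [-0.438, -0.002, -0.899]]
```

```bash
python3 -m jog '[[0,0,-8,0,0,0,0.55],[0,0,-20,0,0,0,0.55],[0,0,-35,0,0,0,0.55],[0,0,-40,0,0,0,0.55],[0,0,-40,0,0,0,0.55],[0,30,-25,0,0,0,0.55],[0,45,0,0,0,0,0.55],[0,45,0,0,0,0,0.55],[0,45,0,0,0,0,0.55],[0,0,0,0,0,0,0.55]]'|grep -v orient; python3 st.py; python3 - <<'E'
from h import *
for n in("scene","top"):
    im,d=vision.get_image(n);cv2.imwrite(f"pics/{n}5.png",cv2.cvtColor(im,cv2.COLOR_RGB2BGR));np.savez(f"pics/{n}5.npz",im=im,d=d)
def z(n,x0,y0,w,hh,k):
    im=cv2.imread(f"pics/{n}5.png")[y0:y0+hh,x0:x0+w];im=cv2.convertScaleAbs(im,alpha=1.3)
    return cv2.resize(im,None,fx=k,fy=k,interpolation=cv2.INTER_NEAREST)
cv2.imwrite("pics/p7.png",np.hstack([z("top",220,140,50,70,8),z("scene",205,135,50,70,8)]))
E
```

```text
t: 21.7
tcp_pos: [572.6, 426.9, 227.1]
contact_force: [-1.0, -0.1, -0.6]
width: 0.55
q [-0.916  0.442  0.056  1.688  0.498  0.838  0.216] tcp [572.6 426.9 227.1] clear 198 elbow [150. 157. 806.]
az 36.7 r 714.0 xyaw 169.51 R [[-0.885, 0.181, 0.43], [0.164, 0.984, -0.076], [-0.437, 0.003, -0.9]]
```

View pics/p7.png

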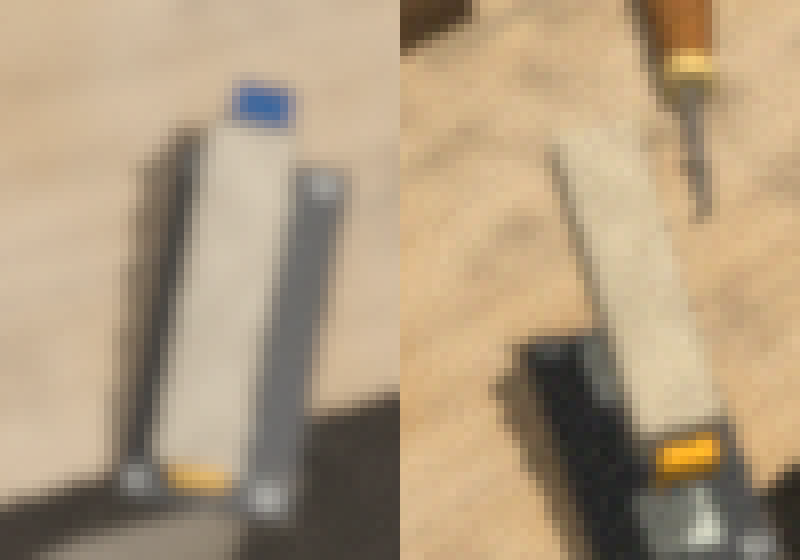

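View pics/scene5.png

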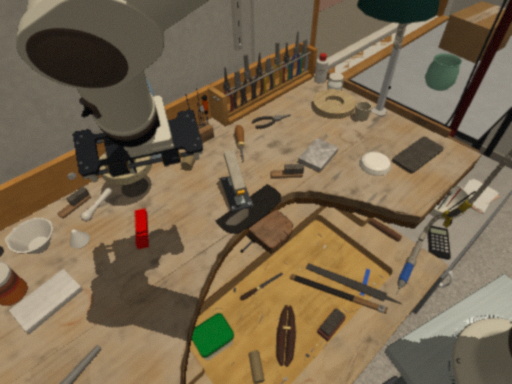

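```bash
python3 - <<'E'
from h import *
O=np.array([619.7,242.4,75.]);B=bedR(-.19)
T=[(212,122),(292,130),(248,466),(160,460)];S=[(558,137),(635,125),(718,410),(640,432)]
C=np.array([tri((205+(a-400)/8-.5,135+b/8-.5),(220+c/8-.5,140+e/8-.5)) for (a,b),(c,e) in zip(S,T)])
b=(C-O)@B;print(b.round(1),"centre top",b.mean(0).round(1));v=(b[0]+b[1]-b[2]-b[3])/2;print(v.round(1),"yaw",(v[1]/v[0]).round(3),"pitch",(v[2]/v[0]).round(3))
w=(b[0]+b[3]-b[1]-b[2])/2;print("across",w.round(1),"roll",(w[2]/w[1]).round(3))
# depth plane on stone top from each view
for n,(x0,y0,x1,y1) in {"top":(220,140,270,210),"scene":(205,135,255,205)}.items():
    im,d=load(n,5);X=(pts3(n,d)-O)@B;m=np.zeros(d.shape,bool);m[y0:y1,x0:x1]=1
    m&=(d>0)&(abs(X[...,0])<45)&(abs(X[...,1])<10)&(X[...,2]>12)&(X[...,2]<32);q=X[m]
    A=np.c_[q[:,:2],np.ones(len(q))];print(n,len(q),np.linalg.lstsq(A,q[:,2],rcond=None)[0].round(3))
    m2=(d>0)&(abs(X[...,0])<45)&(abs(X[...,1])<25)&(X[...,2]>15)&(X[...,2]<30);print(" y span",np.percentile(X[m2][:,1],[2,50,98]).round(1))
E
```

```text
[[ 49.3  12.2  23.7]
 [ 50.4 -11.2  19.1]
 [-48.  -13.   22.6]
 [-50.4  11.9  26.5]] centre top [ 0.3  0.  23. ]
[99.1  1.  -3.1] yaw 0.01 pitch -0.032
across [-1.8 24.2  4.2] roll 0.173
top 327 [-5.0000e-03 -1.1000e-02  1.9746e+01]
 y span [-11.    1.6  14. ]
scene 291 [-2.0000e-03  1.1000e-02  2.0807e+01]
 y span [-11.7   1.2  13.5]
```

```bash
python3 -m jog '[[0,0,0,0,0,0,0.55],[0,0,0,0,0,0,0.55]]'|grep -E "^t|contact"; python3 -c "
from rig import arm;print(arm.close_job())"
```

```text
t: 22.0
tcp_pos: [574.8, 416.2, 227.4]
contact_force: [0.6, -1.0, -0.8]
the job is handed in; nothing more can be done
None
```

I picked up the off-white dressing stone, laid it on the sloped bed and slid it down until it met the brass stop. I then opened the jaws, backed the arm clear and handed in at about 22 s.

**What the last checks showed**
- **Stop:** the sideways force rose to about 6 N when the stone's lower end met it.
- **Position:** two-view corners put the stone centre at about x +0.3 mm and y 0.0 mm in the bed frame. Its direction was within about 0.01 rad of the bed's.
- **Seating:** depth-plane fits from both cameras show the top face 20–21 mm above the bed. It is parallel to the bed within about 0.012 rad.
- **Surroundings:** the last scene picture shows the loose things where they were, by eye only. The contact force had gone back to about zero before hand-in.

**What disagreed**
- The roll worked out from hand-picked corners came out at 0.17 rad, and the top-face height at 23 mm. I put this down to corner-picking error, since both depth fits show the face flat.
- The depth outline put the stone's mid-line 1.2–1.6 mm to the left of where the corners put it, still inside the 6 mm limit.

Before the grasp I added some extra arm motions, about 9 s, to bring the elbow clear of the lamp. The clearance to the lamp and shaft was estimated from my own fitted model of the arm, not measured.

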